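Lift a round of shortbread off the baking sheet and lay it on the cooling rack

TASK

Take the turner lying on the worktop and slide its blade under the round of shortbread on the baking sheet, pushing the round up against the sheet's rim so that it rides onto the blade. The shortbread is hot and brittle: lift it level, carry it steadily over to the wire cooling rack and let it slide off gently so that it lies flat and wholly on the rack; touch it with nothing but the turner, never drop it or tip it over, and leave the other things where they are. Then lay the turner back down flat on the worktop and let go.

Things in the scene. Friction and masses are not known exactly. Their poses are not given: they have to be found in the camera images.
- turner_grip (a point): Middle of the turner's black handle, where to grip: 18 mm wide between flat upright sides, 15 mm thick, 95 mm long (about 47 mm to either side of here). Axes as turner. With the blade flat this point is 107 mm behind the blade's centre, 152 mm behind its front edge, 62 mm behind its rear end and 38 mm above its underside.
- turner: Turner, 195 mm long, 0.16 kg; origin at the centre of the blade's underside; x towards the front edge, y across, z up when the blade is flat. Slotted steel blade 90 mm long, 84 mm wide, 2 mm thick, thin rounded front edge; from its rear end the handle rises backwards at 30 degrees. It stands stably, flat on its blade with the handle in the air, on the worktop (top z = 0).
- shortbread_centre (a point): Centre, half-way up, of the round of shortbread: a rigid disc 104 mm wide, 16 mm thick, 0.11 kg, crimped edge, lying loose on the sheet. Underneath it is bevelled all round (3.5 mm up over the outer 7 mm), so a blade can start beneath it. It stays on the smooth steel blade within about 12 degrees of level and slides off for certain at 25 degrees or more.
- shortbread: The round of shortbread; origin at the centre of its underside, z up.
- sheet_floor (a point): Centre of the inner floor of the aluminium baking sheet on the hob: 250 mm long (its x axis, pointing roughly to the robot's left) by 200 mm wide (y), upright rim all round, 3 mm thick, 20 mm above this floor; 244 x 194 mm inside. It stands firm and does not shift.
- rack_top (a point): Centre of the top of the wire cooling rack on the worktop: 240 mm long (its x axis) by 200 mm wide (y), top 20 mm above the worktop, thin wires along x every 20 mm. It stands firm and does not shift.
- mug: Spotted mug, 91 mm high, 82 mm wide; origin under its foot. Bystander, to be left alone.
- timer: Round kitchen timer, 64 mm wide, 54 mm high; origin under its foot. Bystander, to be left alone.
- fork: Table fork lying flat, 196 mm long, 13 mm high; origin under its middle. Bystander, to be left alone.

How it is judged (in metres and radians):
On the way:
1. the shortbread is carried on the turner's blade, level and clear above the sheet (contact force between shortbread and turner above 0.3 N and height (world z) of shortbread_centre above 0.05 m and angle between shortbread_centre's own z axis and vertical below 0.4 rad and contact force between shortbread and the fingers below 0.3 N), for 0.4 s.
At the end, for the whole second after the job is handed in: The shortbread lies still, right way up and flat (within 6 degrees) on the rack's wires, no part of it beyond the rack's outline, off the turner; the turner stands still, flat on its blade (within 7 degrees) on the worktop, not on the rack or the hob (x of shortbread_centre in the frame of rack_top between -0.068 and 0.068 m and y of shortbread_centre in the frame of rack_top between -0.048 and 0.048 m and z of shortbread_centre in the frame of rack_top between 0.003 and 0.013 m and angle between shortbread_centre's own z axis and vertical below 0.1 rad and linear speed of each of shortbread, turner below 0.02 m/s and contact force between shortbread and turner below 0.05 N and height (world z) of turner_grip between 0.028 and 0.048 m and angle between turner_grip's own z axis and vertical below 0.12 rad and world y of turner below 0.24 m); the robot touches nothing.
It fails at once if the gripper or arm touches the shortbread (contact force between shortbread and the fingers above 0.5 N or contact force between shortbread and the arm above 0.5 N).
It fails at once if the shortbread is tipped over (beyond 57 degrees) (angle between shortbread_centre's own z axis and vertical above 1 rad).
It fails at once if the shortbread is dropped or flung (faster than 0.8 m/s) (linear speed of shortbread above 0.8 m/s).
It fails at once if a bystander is moved more than 30 mm (distance of any of mug, timer, fork from where it was at the start of the episode above 0.03 m).
It also fails if it takes over 72 s, if anything falls off the work surface, if the arm or the gripper's body presses on something with over 40 N, if the wrist force passes 120 N, or if a joint passes its speed limit or range.

ROBOT

A 6-joint arm with a two-finger parallel gripper is mounted at the origin on a cart in front of the work surface, level with it; the furniture and walls round the work are solid. World frame = base frame: x ahead of the robot, y to its left, z up, the work surface at z = 0. Lengths are in m, angles in degrees, forces in N, time in s.
With the tool pointing down it reaches from about 0.375 to 0.9 m from the base axis. Payload 3.1 kg.
Tool frame: the origin (TCP) lies at the very end of the fingers, on their centre line; the grasp point (between the pads) lies 19 mm behind it; z points along the fingers, x is the direction in which the jaws open and shut, and the axes are right-handed (so a half turn about z gives the same grasp; the last joint's range is limited). The gripper opens to 87 mm and grips with 3 to 60 N. Pads are 19 mm wide; open, the fingers measure 117 mm over their backs; the gripper's body (75 mm by 190 mm) begins 51 mm behind the grasp point.
Start: joints at [56.809, 30.224, 82.088, -0, 67.689, -10.227], TCP at [0.244, 0.575, 0.223] pointing down, gripper open.
Joint ranges: [-176.69, 176.69], [-43.24, 126.21], [12.49, 139.97], [-82, 262], [0, 151.66], [-163.58, 163.58]. Speed limits (degrees/s): [159.86, 159.86, 180, 180, 180, 180].

INTERFACE

Orientations are given as a 3x3 rotation matrix whose columns are the frame's x, y, z axes.
In Python, from rig import bot gives the robot as it stands.
- The arm moves only by the tool arm_command, never from a script. Its argument "plan" is a list of rows, each an object of numbers: "claw": the opening, from 0 (shut) to 1 (fully open); "dx", "dy", "dz": the shift along the tool's x, y, z in cm; "twist": the turn about the tool's z in degrees. A call has 1 to 8 rows; each row is the pose to reach, as a shift and turn from the pose measured when the call began, along the tool's axes at that moment; what a row does not reach only later rows make up. A row lasts 1/12 s, in which the tool goes at most 41.7 mm and 7.16 degrees, less where a joint would pass 70% of its speed; a pose out of reach is approached as far as the arm can. A call with a gripper value outside its range is refused whole. The fingers move at their own pace and stop on an object; the grip force is fixed at half the most. Time passes only in rows, so rows that repeat a pose let the fingers close. It gives the time, the measured TCP pose, the force and the opening at its end, in the units of the state.
- bot.read_state(): the state, without advancing time (a new reading comes with each control period).
- bot.capture(name): name is "scene" or "side" or "wrist"; returns the picture (400x640x3 uint8, red, green, blue); there is no depth.
- bot.calibration(name): a dict with "intrinsics" (3x3 intrinsics, pixels), "k1" (the pictures are not rectified: a ray, as slopes to the right and down, at radius r is drawn at 1 + k1 r^2 times it, then the intrinsics apply), "rvec" (rotation vector, rad) and "tvec" (3), from world to camera coordinates, as OpenCV has them; the wrist camera has in their place "T_tool_cam" (4x4, takes a point from camera to tool coordinates, whose origin is the TCP and whose axes are the tool frame's). Camera axes: x right, y down, z forward; pixel columns grow to the right and rows downward; lengths in m; the calibration is good to about 2 mm. A picture is of the moment at which its call begins: read the wrist's pose just before it. calibration takes no time and is no camera call.
- bot.hand_in(): hands the job in, once; it reports no verdict.
The state is a dict: "time_s": time; "joint_positions": joint angles; "qvel": joint speeds; "tau": joint torques, N m; "position": TCP position; "tcp_rot": TCP orientation; "force": force on the tool from outside, world axes, zero at the start; "moment": the same for the moment, N m; "opening": opening from 0.0 (shut) to 1.0 (fully open).
Only numpy, scipy, OpenCV 4.12 (cv2) and the standard library are available. Lean on these libraries where they do the work, as an engineer would, in place of code of your own. Each camera call takes 0.05 s, during which the arm holds its last target.

## Working session

There is one attempt and no reset: what is moved stays moved. The work goes in short steps, Python scripts to look and compute and a tool call to move; the robot and the scene stay as the last step left them, time stands still between calls to the robot, and variables do not carry over. Pictures are saved under pics/ and viewed, and the job is handed in when it is done.

Besides the shell and the picture viewer there is one more tool, called after "Call:" as name(argument=value, ...) on one line, values as JSON. arm_command: Moves the arm, as the interface text tells. Its arguments: {"type":"object","properties":{"plan":{"type":"array"}},"required":["plan"]}

```bash
ls; mkdir -p pics; python3 - <<'E'
from rig import bot
import cv2
s=bot.read_state();print(s)
for n in ["scene","side","wrist"]:
    print(n,bot.calibration(n))
    cv2.imwrite(f"pics/{n}0.png",bot.capture(n)[:,:,::-1])
E
```

```text
pics
{'time_s': 0.0, 'joint_positions': array([ 5.68083702e+01,  3.02787149e+01,  8.21568883e+01, -9.55567059e-04,
        6.76869042e+01, -1.02281993e+01]), 'qvel': array([ 0.13271965,  0.02600118,  0.11956722, -0.0010507 , -0.09515861,
       -0.00258828]), 'tau': array([ 9.23877269e-04, -4.40032017e+01, -1.76599556e+01,  6.34270068e-02,
        5.80123113e-02, -1.58114563e-04]), 'position': array([0.24342183, 0.57485915, 0.22157152]), 'tcp_rot': array([[ 3.90136463e-01,  9.20756320e-01, -1.15760342e-03],
       [ 9.20754637e-01, -3.90138010e-01, -1.79775148e-03],
       [-2.10691613e-03, -3.64500310e-04, -9.99997714e-01]]), 'force': array([ 1.05013377, -0.37629962, -0.56870246]), 'moment': array([ 0.0174735 , -0.04091497,  0.02436837]), 'opening': 1.0006929723918807}
scene {'intrinsics': array([[388.80568187,   0.        , 318.99628694],
       [  0.        , 388.80568187, 204.84810904],
       [  0.        ,   0.        ,   1.        ]]), 'k1': -0.043643655119451584, 'rvec': array([ 2.4174068 , -0.43379688,  0.18026231]), 'tvec': array([-0.53671263,  0.24203888,  0.89346709])}
si
[... 172 characters left out ...]
 'k1': -0.03371327122643692, 'rvec': array([-0.04182377, -2.78651156,  1.43590143]), 'tvec': array([ 0.58559096, -0.01048523,  1.46415365])}
wrist {'intrinsics': array([[308.89160148,   0.        , 319.74490306],
       [  0.        , 308.89160148, 196.19698532],
       [  0.        ,   0.        ,   1.        ]]), 'k1': -0.05811093306889059, 'T_tool_cam': array([[ 9.99999847e-01, -4.93705867e-04, -2.49200228e-04,
        -1.97767521e-04],
       [ 5.46185787e-04,  9.52360041e-01,  3.04975498e-01,
        -8.41317954e-02],
       [ 8.67601472e-05, -3.04975587e-01,  9.52360165e-01,
        -1.62475736e-01],
       [ 0.00000000e+00,  0.00000000e+00,  0.00000000e+00,
         1.00000000e+00]])}
```

View pics/scene0.png

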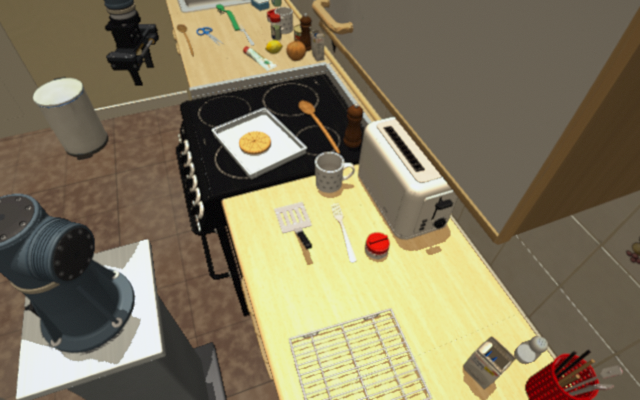

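View pics/side0.png

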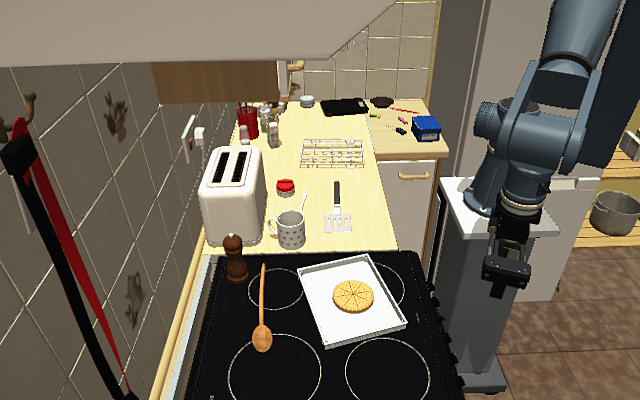

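View pics/wrist0.png

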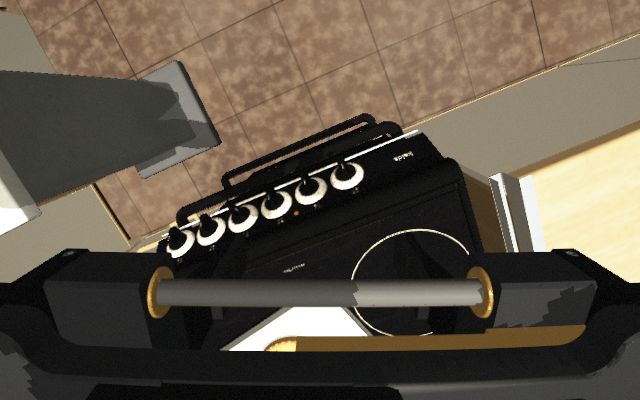

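```bash
cat > h.py <<'E'
import numpy as np, cv2
from rig import bot
def und(n,uv):
    c=bot.calibration(n);K=c['intrinsics'];k=c['k1']
    p=(np.atleast_2d(np.float64(uv))-[K[0,2],K[1,2]])/[K[0,0],K[1,1]]
    q=p.copy()
    for _ in range(20): q=p/(1+k*(q**2).sum(1,keepdims=True))
    return c,q
def rays(n,uv,st=None):
    c,q=und(n,uv); d=np.c_[q,np.ones(len(q))]
    if n=='wrist':
        st=st or bot.read_state();T=c['T_tool_cam'];R=st['tcp_rot']
        return R@T[:3,3]+st['position'],(R@T[:3,:3]@d.T).T
    R=cv2.Rodrigues(c['rvec'])[0]
    return -R.T@c['tvec'],(R.T@d.T).T
def onz(n,uv,z,st=None):
    o,d=rays(n,uv,st); return o+d*((z-o[2])/d[:,2])[:,None]
def tri(views):
    A=0;b=0
    for n,uv,*s in views:
        o,d=rays(n,[uv],*s);d=d[0]/np.linalg.norm(d[0]);P=np.eye(3)-np.outer(d,d);A=A+P;b=b+P@o
    x=np.linalg.solve(A,b);return x
def proj(n,X,st=None):
    c=bot.calibration(n);X=np.atleast_2d(X)
    if n=='wrist':
        st=st or bot.read_state();T=c['T_tool_cam'];R=st['tcp_rot']@T[:3,:3];o=st['tcp_rot']@T[:3,3]+st['position'];Y=(X-o)@R
    else: Y=X@cv2.Rodrigues(c['rvec'])[0].T+c['tvec']
    q=Y[:,:2]/Y[:,2:];K=c['intrinsics']
    q=q*(1+c['k1']*(q**2).sum(1,keepdims=True));return q*[K[0,0],K[1,1]]+[K[0,2],K[1,2]]
def snap(n,f,crop=None,s=1):
    im=bot.capture(n)[:,:,::-1].copy();cv2.imwrite(f'pics/{f}_full.png',im)
    if crop: im=im[crop[1]:crop[3],crop[0]:crop[2]]
    cv2.imwrite(f'pics/{f}.png',cv2.resize(im,None,fx=s,fy=s,interpolation=cv2.INTER_CUBIC))
E
python3 - <<'E'
import cv2
a=cv2.imread('pics/scene0.png');b=cv2.imread('pics/side0.png')
f=lambda im,x0,y0,x1,y1,s,n:cv2.imwrite('pics/'+n,cv2.resize(im[y0:y1,x0:x1],None,fx=s,fy=s,interpolation=cv2.INTER_CUBIC))
f(a,190,90,390,270,4*.83,'c1.png')
f(a,270,290,450,400,4,'c2.png')
f(b,280,165,420,355,3.1,'c3.png')
f(b,280,130,400,190,6,'c4.png')
E
```

```text
(no output)
```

View pics/c1.png

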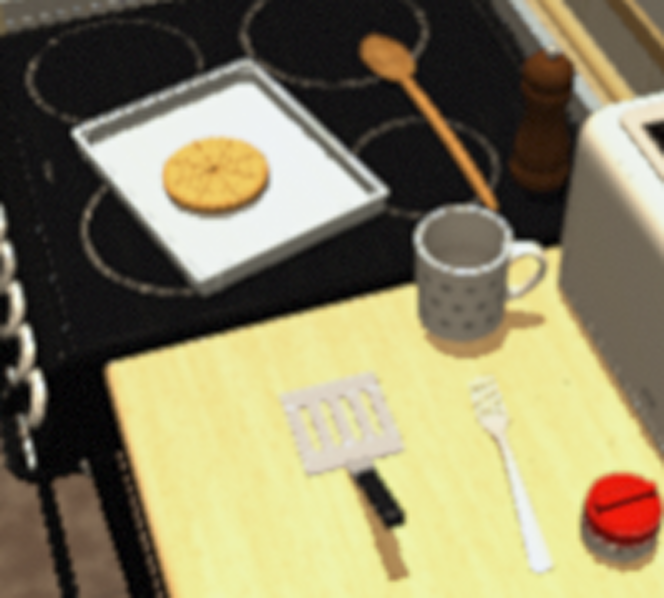

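View pics/c2.png

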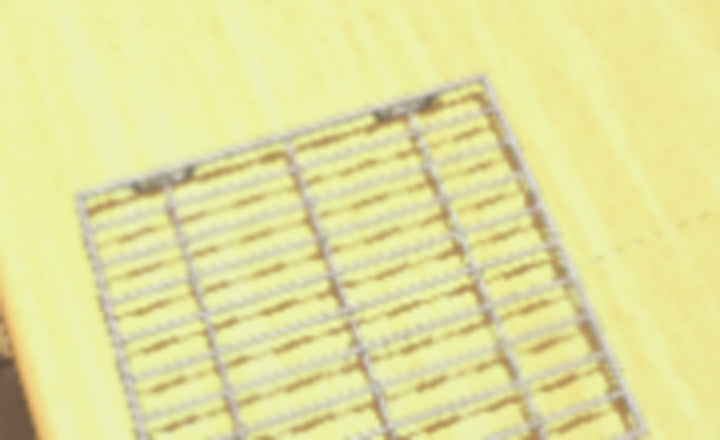

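View pics/c3.png

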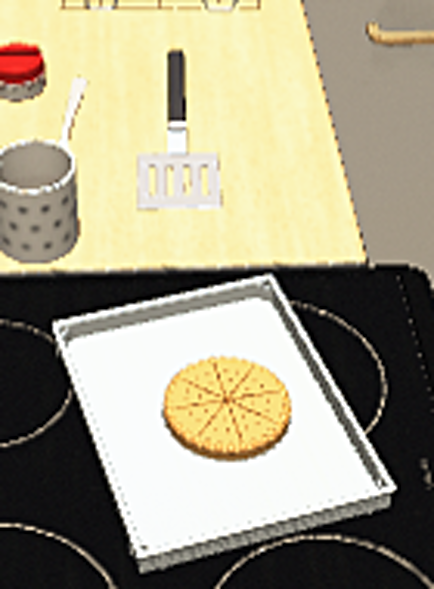

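View pics/c4.png

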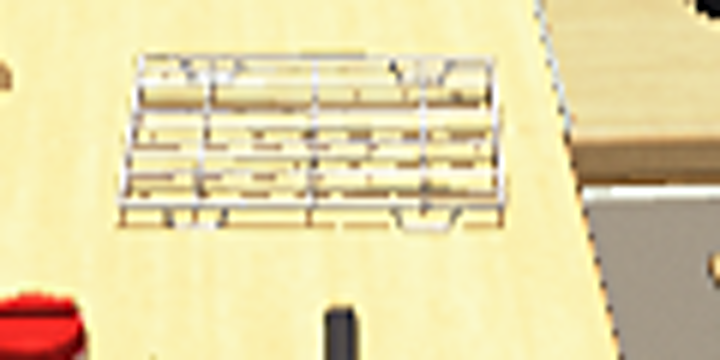

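```bash
python3 - <<'E'
from h import *
np.set_printoptions(precision=4,suppress=True)
a=lambda u,v:(190+u/3.32,90+v/3.32)
b=lambda u,v:(280+u/3.1,165+v/3.1)
# scene: top(250,62), right(385,190), bottom(205,290), left(73,132)
S=[(250,62),(385,190),(205,288),(73,132)]
# side: identify: robot-right=near turner. 
B=[(395,488),(272,278),(57,324),(140,556)]
zs=[]
for n,f,L in (('scene',a,S),('side',b,B)):
    for z in (0.02,0.03,):
        print(n,z); print(onz(n,[f(*p) for p in L],z)[:,:2])
def mask(n,lo,hi,roi):
    im=cv2.imread(f'pics/{n}0.png');h=cv2.cvtColor(im,cv2.COLOR_BGR2HSV)
    m=cv2.inRange(h,lo,hi);k=np.zeros_like(m);k[roi[1]:roi[3],roi[0]:roi[2]]=255;return m&k
for n,roi in (('scene',(230,125,280,160)),('side',(320,270,385,325))):
    m=mask(n,(8,90,90),(30,255,255),roi)
    c=max(cv2.findContours(m,0,2)[0],key=cv2.contourArea);e=cv2.fitEllipse(c);print(n,e)
    for z in (0.02,0.03): print(onz(n,[e[0]],z))
print('tri bread',tri([('scene',a(214,170)),('side',b(227,398))]))
# turner
tb=[(283,392),(372,375),(404,452),(308,474)]
print('blade scene',onz('scene',[a(*p) for p in tb],.001)[:,:2])
print('blade side',onz('side',[b(*p) for p in [(137,208),(221,208),(217,155),(143,155)]],.001)[:,:2])
print('handle tri front,tail',tri([('scene',a(362,475)),('side',b(177,120))]),tri([('scene',a(395,518)),('side',b(176,52))]))
R=[(270+u/4,290+v/4) for u,v in [(80,195),(485,80),(640,430)]]
print('rack',onz('scene',R,.02)[:,:2])
R=[(280+u/6,130+v/6) for u,v in [(122,205),(500,207),(490,58),(140,58)]]
print('rack',onz('side',R,.02)[:,:2])
E
```

```text
scene 0.02
[[0.5879 0.5702]
 [0.6551 0.3329]
 [0.4614 0.2648]
 [0.3912 0.519 ]]
scene 0.03
[[0.5851 0.5568]
 [0.6514 0.3223]
 [0.4601 0.2551]
 [0.3908 0.5062]]
side 0.02
[[0.3887 0.5107]
 [0.4564 0.2703]
 [0.6494 0.3219]
 [0.5847 0.5654]]
side 0.03
[[0.3912 0.5189]
 [0.458  0.2813]
 [0.6488 0.3323]
 [0.5848 0.5729]]
scene ((254.4369659423828, 142.44125366210938), (22.039356231689453, 31.264177322387695), 84.36441040039062)
[[0.5073 0.41   0.02  ]]
[[0.5055 0.3985 0.03  ]]
side ((352.7843322753906, 296.39434814453125), (32.32686996459961, 40.47104263305664), 96.19412994384766)
[[0.5108 0.4238 0.02  ]]
[[0.5118 0.433  0.03  ]]
tri bread [0.5088 0.4147 0.021 ]
blade scene [[0.4957 0.142 ]
 [0.5728 0.1342]
 [0.5705 0.0474]
 [0.4901 0.0531]]
blade side [[0.5747 0.1419]
 [0.4921 0.1455]
 [0.4894 0.0588]
 [0.566  0.0553]]
handle tri front,tail [0.5278 0.0233 0.0213] [ 0.5275 -0.0482  0.0605]
rack [[ 0.4174 -0.2352]
 [ 0.6548 -0.2522]
 [ 0.6416 -0.4474]]
rack [[ 0.6526 -0.2395]
 [ 0.4183 -0.225 ]
 [ 0.4048 -0.4245]
 [ 0.6433 -0.4377]]
```

```bash
cat >> h.py <<'E'
def to(x,y,z,yaw=None,grasp=False):
    """print dx,dy,dz cm & twist to reach world TCP x,y,z and tool-x azimuth yaw"""
    s=bot.read_state();R=s['tcp_rot'];d=R.T@(np.array([x,y,z])-s['position'])*100
    y0=np.degrees(np.arctan2(R[1,0],R[0,0]));tw=0 if yaw is None else (y0-yaw+180)%360-180
    print('dx %.2f dy %.2f dz %.2f twist %.2f'%(*d,tw))
def st():
    s=bot.read_state();R=s['tcp_rot'];print('t %.2f pos'%s['time_s'],s['position'].round(4),'yaw %.2f'%np.degrees(np.arctan2(R[1,0],R[0,0])),'z',R[:,2].round(4),'F',s['force'].round(2),'op %.3f'%s['opening'],'J',s['joint_positions'].round(1))
E
python3 - <<'E'
from h import *
to(.5285,-.01,.15,-2)
a=lambda u,v:(190+u/3.32,90+v/3.32)
print(onz('scene',[a(485,385),a(540,570)],.005), onz('scene',[a(620,490)],.04),onz('scene',[a(465,330)],.0))
E
```

```text
dx -42.74 dy 49.06 dz 7.23 twist 69.04
[[ 0.65855601  0.08777429  0.005     ]
 [ 0.62854982 -0.09591601  0.005     ]] [[ 0.70370079 -0.07044003  0.04      ]] [[0.66772217 0.15619664 0.        ]]
```

Call:
arm_command(plan=[{"claw": 0.6, "dx": -42.7, "dy": 49.0, "dz": 3, "twist": 69}, {"claw": 0.6, "dx": -42.7, "dy": 49.0, "dz": 3, "twist": 69}, {"claw": 0.6, "dx": -42.7, "dy": 49.0, "dz": 3, "twist": 69}, {"claw": 0.6, "dx": -42.7, "dy": 49.0, "dz": 3, "twist": 69}, {"claw": 0.6, "dx": -42.7, "dy": 49.0, "dz": 3, "twist": 69}, {"claw": 0.6, "dx": -42.7, "dy": 49.0, "dz": 3, "twist": 69}, {"claw": 0.6, "dx": -42.7, "dy": 49.0, "dz": 3, "twist": 69}, {"claw": 0.6, "dx": -42.7, "dy": 49.0, "dz": 3, "twist": 69}])

```text
time_s: 0.82
position: [0.3897, 0.2742, 0.207]
tcp_rot: [[0.987, 0.164, -0.001], [0.164, -0.987, -0.001], [-0.001, 0.001, -1.0]]
force: [0.4, 0.5, 0.6]
opening: 0.613
```

```bash
python3 - <<'E'
from h import *
st();to(.5285,-.01,.15,-2)
E
```

```text
t 0.82 pos [0.3897 0.2742 0.207 ] yaw 9.41 z [-6.0e-04 -1.3e-03 -1.0e+00] F [0.4  0.48 0.59] op 0.613 J [ 2.170e+01  2.020e+01  1.038e+02 -1.000e-01  5.610e+01  1.230e+01]
dx 9.05 dy 30.30 dz 5.73 twist 11.41
```

Call:
arm_command(plan=[{"claw": 0.6, "dx": 9.0, "dy": 30.3, "dz": 7, "twist": 11.4}, {"claw": 0.6, "dx": 9.0, "dy": 30.3, "dz": 7, "twist": 11.4}, {"claw": 0.6, "dx": 9.0, "dy": 30.3, "dz": 7, "twist": 11.4}, {"claw": 0.6, "dx": 9.0, "dy": 30.3, "dz": 7, "twist": 11.4}, {"claw": 0.6, "dx": 9.0, "dy": 30.3, "dz": 7, "twist": 11.4}, {"claw": 0.6, "dx": 9.0, "dy": 30.3, "dz": 7, "twist": 11.4}, {"claw": 0.6, "dx": 9.0, "dy": 30.3, "dz": 7, "twist": 11.4}, {"claw": 0.6, "dx": 9.0, "dy": 30.3, "dz": 7, "twist": 11.4}])

```text
time_s: 1.48
position: [0.529, -0.0131, 0.1365]
tcp_rot: [[0.999, -0.036, -0.0], [-0.036, -0.999, -0.002], [-0.0, 0.002, -1.0]]
force: [0.7, 1.5, 0.3]
opening: 0.601
```

```bash
python3 - <<'E'
from h import *
st();to(.5285,-.01,.15,-2)
snap('wrist','w1');snap('scene','s1')
E
```

```text
t 1.48 pos [ 0.529  -0.0131  0.1365] yaw -2.08 z [-3.0e-04 -1.7e-03 -1.0e+00] F [0.72 1.55 0.34] op 0.601 J [-1.350e+01  3.000e+01  1.005e+02 -1.000e-01  4.940e+01 -1.130e+01]
dx -0.06 dy -0.30 dz -1.35 twist -0.08
```

View pics/w1.png

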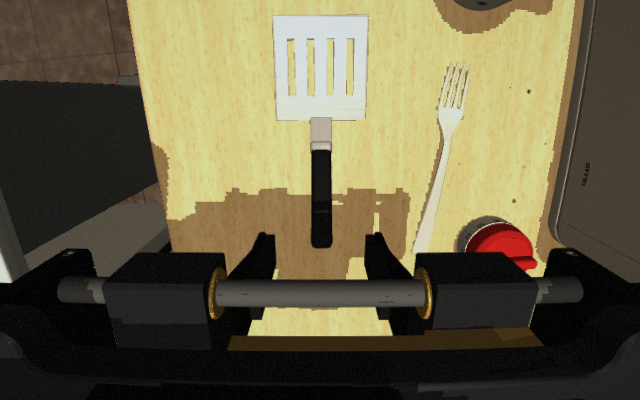

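View pics/s1.png

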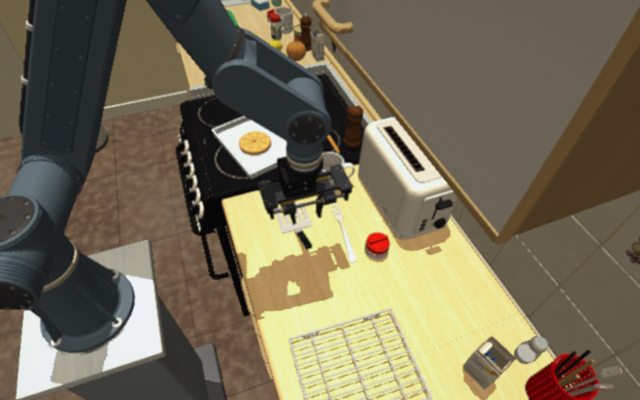

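```bash
python3 - <<'E'
from h import *
np.set_printoptions(precision=4,suppress=True)
P=onz('wrist',[(273,15),(368,15),(366,121),(276,121)],.001);print(P)
f=P[:2].mean(0);r=P[2:].mean(0);print(f,r,(f+r)/2,np.degrees(np.arctan2(*(f-r)[[1,0]])))
print(onz('wrist',[(321,150)],.016),onz('wrist',[(321,246)],.058))
E
```

```text
[[0.4971 0.1399 0.001 ]
 [0.5794 0.1365 0.001 ]
 [0.5775 0.0459 0.001 ]
 [0.4927 0.0494 0.001 ]]
[0.5383 0.1382 0.001 ] [0.5351 0.0476 0.001 ] [0.5367 0.0929 0.001 ] 87.98561582135102
[[0.534  0.0226 0.016 ]] [[ 0.5307 -0.0536  0.058 ]]
```

Call:
arm_command(plan=[{"claw": 0.6, "dx": 0.15, "dy": -0.1, "dz": 4, "twist": 0}, {"claw": 0.6, "dx": 0.15, "dy": -0.1, "dz": 8, "twist": 0}, {"claw": 0.6, "dx": 0.15, "dy": -0.1, "dz": 10.5, "twist": 0}, {"claw": 0.6, "dx": 0.15, "dy": -0.1, "dz": 11.7, "twist": 0}, {"claw": 0.6, "dx": 0.15, "dy": -0.1, "dz": 11.7, "twist": 0}, {"claw": 0.1, "dx": 0.15, "dy": -0.1, "dz": 11.7, "twist": 0}, {"claw": 0.0, "dx": 0.15, "dy": -0.1, "dz": 11.7, "twist": 0}, {"claw": 0.0, "dx": 0.15, "dy": -0.1, "dz": 11.7, "twist": 0}])

```text
time_s: 2.25
position: [0.5337, -0.0144, 0.0206]
tcp_rot: [[0.999, -0.04, 0.005], [-0.04, -0.999, -0.004], [0.005, 0.003, -1.0]]
force: [0.2, -0.5, -0.0]
opening: 0.452
```

Call:
arm_command(plan=[{"claw": 0, "dz": 0}, {"claw": 0, "dz": 0}, {"claw": 0, "dz": 0}, {"claw": 0, "dz": 0}])

```text
$.plan[0]: bad value
```

```bash
python3 - <<'E'
from h import *
st()
snap('wrist','w2')
E
```

```text
t 2.25 pos [ 0.5337 -0.0144  0.0206] yaw -2.29 z [ 0.0045 -0.0035 -1.    ] F [ 0.19 -0.49 -0.05] op 0.452 J [-13.5  41.7 103.5  -0.2  34.4 -11. ]
```

View pics/w2.png

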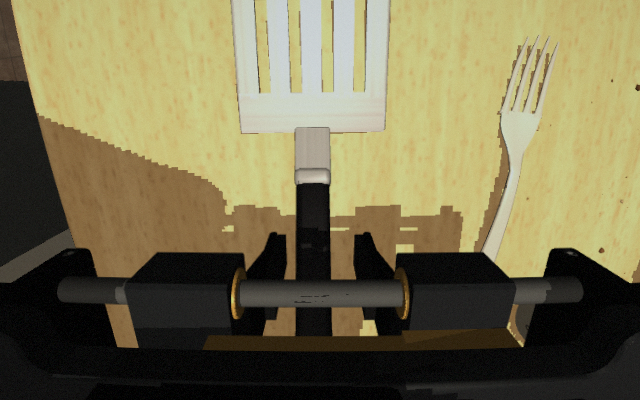

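Call:
arm_command(plan=[{"claw": 0.4, "dx": -0.25, "dy": 0, "dz": 0.1, "twist": 0}, {"claw": 0.3, "dx": -0.25, "dy": 0, "dz": 0.1, "twist": 0}, {"claw": 0.0, "dx": -0.25, "dy": 0, "dz": 0.1, "twist": 0}, {"claw": 0.0, "dx": -0.25, "dy": 0, "dz": 0.1, "twist": 0}, {"claw": 0.0, "dx": -0.25, "dy": 0, "dz": 0.1, "twist": 0}, {"claw": 0.0, "dx": -0.25, "dy": 0, "dz": 0.1, "twist": 0}, {"claw": 0.0, "dx": -0.25, "dy": 0, "dz": 0.1, "twist": 0}, {"claw": 0.0, "dx": -0.25, "dy": 0, "dz": 0.1, "twist": 0}])

```text
time_s: 2.97
position: [0.5312, -0.0144, 0.0197]
tcp_rot: [[0.999, -0.04, 0.005], [-0.04, -0.999, -0.004], [0.005, 0.003, -1.0]]
force: [0.4, -0.9, 1.5]
opening: 0.209
```

```bash
python3 - <<'E'
from h import *
st()
snap('wrist','w3')
E
```

```text
t 2.97 pos [ 0.5312 -0.0144  0.0197] yaw -2.30 z [ 0.0045 -0.0036 -1.    ] F [ 0.41 -0.93  1.5 ] op 0.209 J [-13.5  41.7 103.9  -0.3  34.  -11. ]
```

View pics/w3.png

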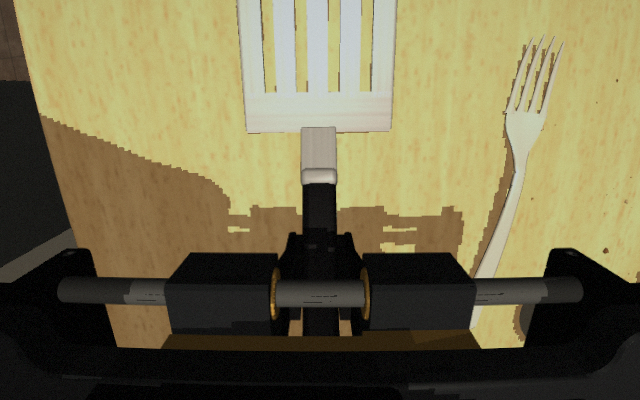

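Call:
arm_command(plan=[{"claw": 0.0, "dx": 0, "dy": 0, "dz": -1, "twist": 0}, {"claw": 0.0, "dx": 0, "dy": 0, "dz": -3, "twist": 0}, {"claw": 0.0, "dx": 0, "dy": 0, "dz": -6, "twist": 0}, {"claw": 0.0, "dx": 0, "dy": 0, "dz": -10, "twist": 0}, {"claw": 0.0, "dx": 0, "dy": 0, "dz": -13, "twist": 0}, {"claw": 0.0, "dx": 0, "dy": 0, "dz": -15, "twist": 0}, {"claw": 0.0, "dx": 0, "dy": 0, "dz": -16, "twist": 0}, {"claw": 0.0, "dx": 0, "dy": 0, "dz": -16, "twist": 0}])

```text
time_s: 3.68
position: [0.5318, -0.0141, 0.1822]
tcp_rot: [[0.999, -0.04, 0.01], [-0.04, -0.999, -0.005], [0.01, 0.005, -1.0]]
force: [0.2, -0.3, -2.3]
opening: 0.2
```

```bash
python3 - <<'E'
from h import *
st()
snap('wrist','w4');snap('side','d4',(250,100,410,260),3.5)
E
```

```text
t 3.68 pos [ 0.5318 -0.0141  0.1822] yaw -2.28 z [ 0.0097 -0.005  -0.9999] F [ 0.2  -0.34 -2.31] op 0.200 J [-13.5  26.   98.3  -0.2  55.1 -11.1]
```

View pics/w4.png

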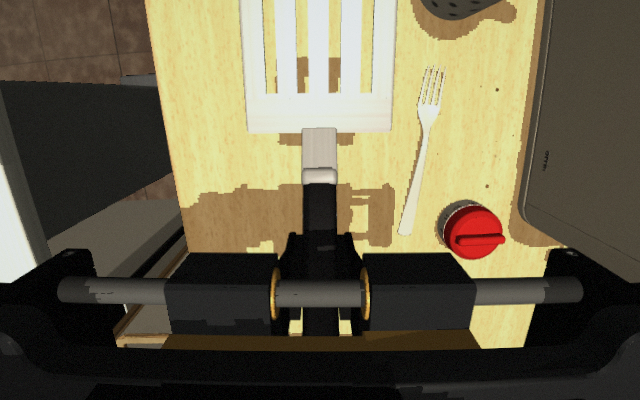

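View pics/d4.png

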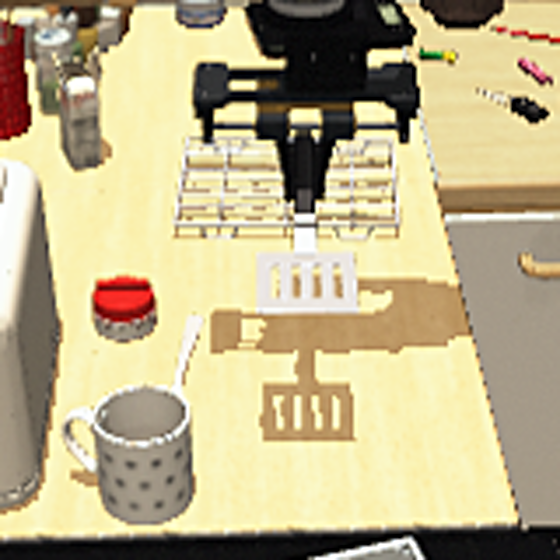

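```bash
python3 - <<'E'
from h import *
s=bot.read_state();R=s['tcp_rot'];p=s['position']
# blade plane in tool frame: z=0.0197-0.002
c,q=und('wrist',[(245,132),(391,132),(319,95)]);T=bot.calibration('wrist')['T_tool_cam']
d=(T[:3,:3]@np.c_[q,np.ones(3)].T).T;o=T[:3,3]
print(o+d*((.0177-o[2])/d[:,2])[:,None])
to(.5477,.1232,.12,16)
E
```

```text
[[-0.04300576 -0.06535425  0.0177    ]
 [ 0.04129816 -0.06529887  0.0177    ]
 [-0.00024157 -0.08564466  0.0177    ]]
dx 1.22 dy -13.77 dz 5.87 twist -18.29
```

Call:
arm_command(plan=[{"claw": 0.0, "dx": 1.2, "dy": -4, "dz": 1, "twist": -7}, {"claw": 0.0, "dx": 1.2, "dy": -8, "dz": 2, "twist": -14}, {"claw": 0.0, "dx": 1.2, "dy": -12, "dz": 4, "twist": -18.3}, {"claw": 0.0, "dx": 1.2, "dy": -13.4, "dz": 7, "twist": -18.3}, {"claw": 0.0, "dx": 1.2, "dy": -13.4, "dz": 10, "twist": -18.3}, {"claw": 0.0, "dx": 1.2, "dy": -13.4, "dz": 10, "twist": -18.3}, {"claw": 0.0, "dx": 1.2, "dy": -13.4, "dz": 10, "twist": -18.3}, {"claw": 0.0, "dx": 1.2, "dy": -13.4, "dz": 10, "twist": -18.3}])

```text
time_s: 4.45
position: [0.5475, 0.1188, 0.0785]
tcp_rot: [[0.961, 0.275, 0.002], [0.275, -0.961, -0.004], [0.001, 0.004, -1.0]]
force: [1.1, 1.3, -0.4]
opening: 0.205
```

```bash
python3 - <<'E'
from h import *
st()
snap('wrist','w5');snap('side','d5',(270,190,430,350),3.5)
to(.5485,.1203,.034,16)
E
```

```text
t 4.45 pos [0.5475 0.1188 0.0785] yaw 15.96 z [ 0.0023 -0.0036 -1.    ] F [ 1.13  1.33 -0.43] op 0.205 J [  0.9  37.1  98.3  -0.3  44.5 -14.8]
dx 0.01 dy -0.19 dz 4.60 twist -0.07
```

View pics/w5.png

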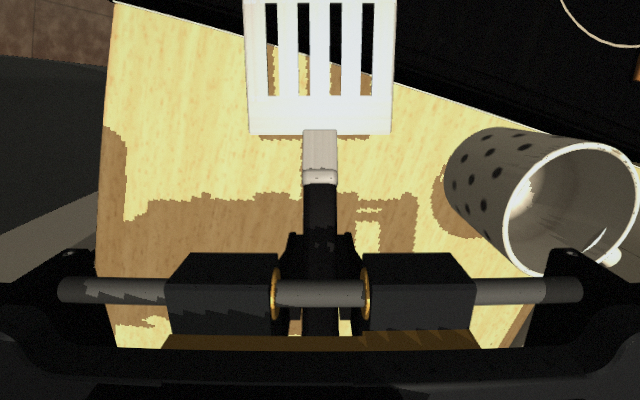

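View pics/d5.png

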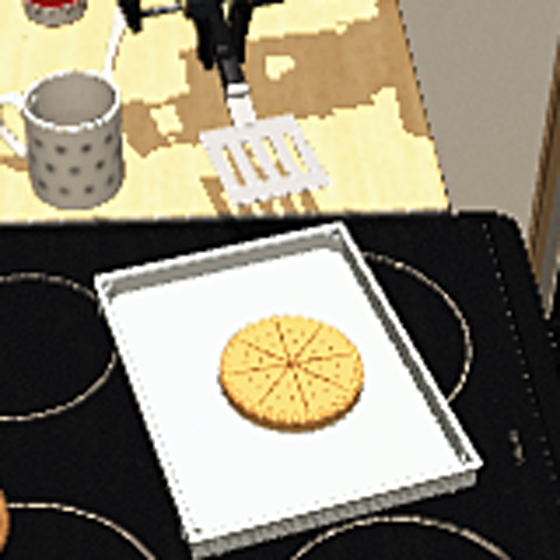

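Call:
arm_command(plan=[{"claw": 0.0, "dx": 0, "dy": 0, "dz": 2.5, "twist": 0}, {"claw": 0.0, "dx": 0, "dy": 0, "dz": 4.4, "twist": 0}, {"claw": 0.0, "dx": 0, "dy": 0, "dz": 4.4, "twist": 0}, {"claw": 0.0, "dx": 0, "dy": -0.5, "dz": 4.4, "twist": 0}, {"claw": 0.0, "dx": 0, "dy": -1, "dz": 4.4, "twist": 0}, {"claw": 0.0, "dx": 0, "dy": -1.5, "dz": 4.4, "twist": 0}, {"claw": 0.0, "dx": 0, "dy": -1.5, "dz": 4.4, "twist": 0}])

```text
time_s: 5.13
position: [0.5452, 0.134, 0.0374]
tcp_rot: [[0.961, 0.275, 0.008], [0.275, -0.961, -0.003], [0.007, 0.005, -1.0]]
force: [-0.2, 0.4, -1.4]
opening: 0.208
```

```bash
python3 - <<'E'
from h import *
st()
snap('scene','s6',(190,90,390,270),3.3);snap('side','d6',(270,190,430,350),3.5)
E
```

```text
t 5.13 pos [0.5452 0.134  0.0374] yaw 15.99 z [ 0.008  -0.0031 -1.    ] F [-0.21  0.39 -1.42] op 0.208 J [  2.5  41.1  99.3  -0.3  39.1 -13.2]
```

View pics/s6.png

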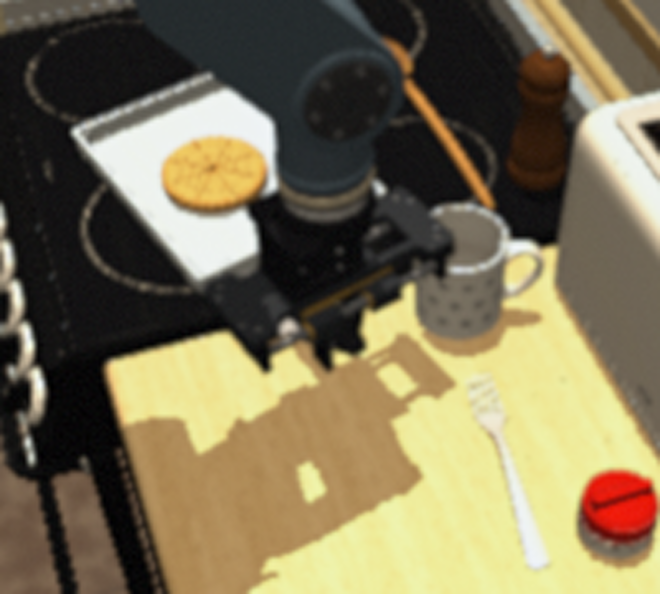

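View pics/d6.png

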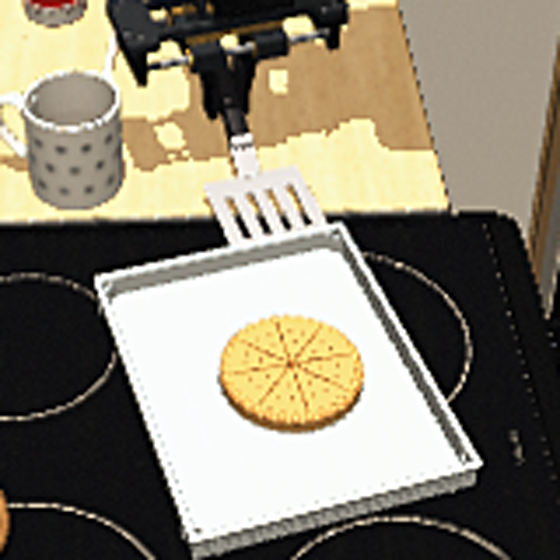

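Call:
arm_command(plan=[{"claw": 0.0, "dx": 0, "dy": 0.3, "dz": 0, "twist": 0}, {"claw": 0.0, "dx": 0, "dy": 0.3, "dz": 0.8, "twist": 0}, {"claw": 0.0, "dx": 0, "dy": 0.3, "dz": 0.8, "twist": 0}, {"claw": 0.0, "dx": 0, "dy": -0.2, "dz": 0.8, "twist": 0}, {"claw": 0.0, "dx": 0, "dy": -0.6, "dz": 0.8, "twist": 0}, {"claw": 0.0, "dx": 0, "dy": -0.8, "dz": 0.8, "twist": 0}, {"claw": 0.0, "dx": 0, "dy": -0.8, "dz": 0.8, "twist": 0}])

```text
time_s: 5.82
position: [0.5454, 0.1366, 0.03]
tcp_rot: [[0.96, 0.28, 0.011], [0.28, -0.96, -0.011], [0.008, 0.013, -1.0]]
force: [2.9, -19.5, 5.9]
opening: 0.202
```

```bash
python3 - <<'E'
from h import *
st()
snap('wrist','w7');snap('side','d7',(270,190,430,350),3.5)
E
```

```text
t 5.82 pos [0.5454 0.1366 0.03  ] yaw 16.25 z [ 0.0115 -0.0106 -0.9999] F [  2.94 -19.45   5.9 ] op 0.202 J [  3.   41.8  99.4  -1.   38.2 -12.4]
```

View pics/w7.png

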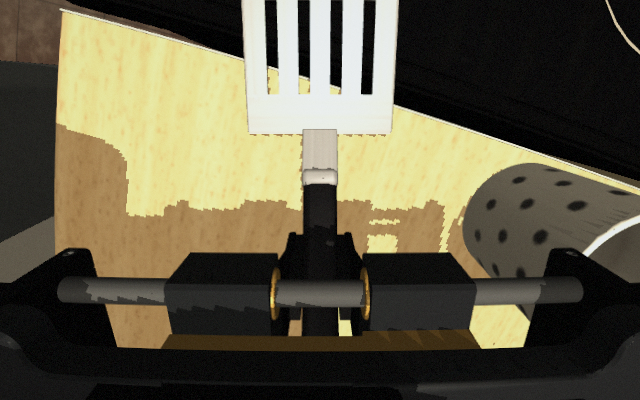

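View pics/d7.png

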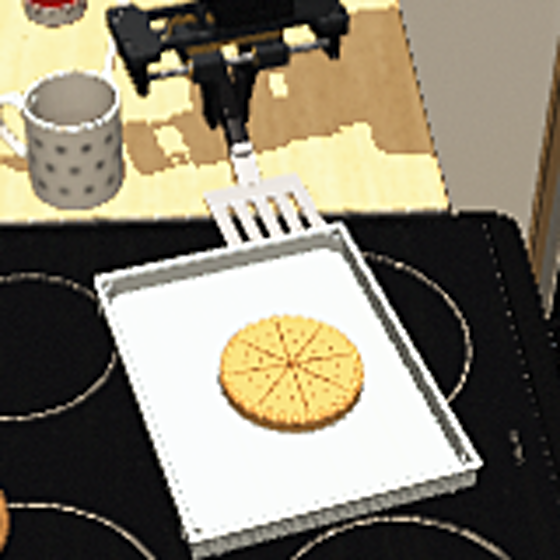

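Call:
arm_command(plan=[{"claw": 0.0, "dx": 0, "dy": -0.6, "dz": -0.3, "twist": 0}, {"claw": 0.0, "dx": 0, "dy": -0.8, "dz": -0.8, "twist": 0}, {"claw": 0.0, "dx": 0, "dy": -1.0, "dz": -1.2, "twist": 0}, {"claw": 0.0, "dx": 0, "dy": -1.2, "dz": -1.6, "twist": 0}, {"claw": 0.0, "dx": 0, "dy": -1.3, "dz": -2, "twist": 0}])

```text
time_s: 6.33
position: [0.5431, 0.145, 0.0508]
tcp_rot: [[0.959, 0.282, 0.014], [0.282, -0.959, -0.017], [0.008, 0.02, -1.0]]
force: [1.3, -13.9, 2.3]
opening: 0.205
```

```bash
python3 - <<'E'
from h import *
st()
snap('wrist','w8');snap('side','d8',(270,190,430,350),3.5)
E
```

```text
t 6.33 pos [0.5431 0.145  0.0508] yaw 16.38 z [ 0.0135 -0.0167 -0.9998] F [  1.3  -13.89   2.28] op 0.205 J [  4.1  39.8  99.   -1.6  40.5 -11.1]
```

View pics/w8.png

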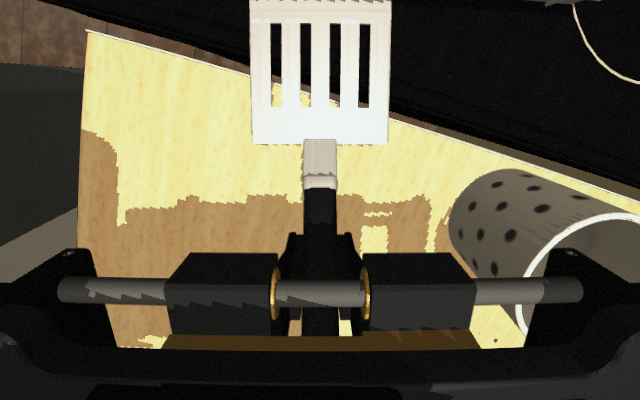

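View pics/d8.png

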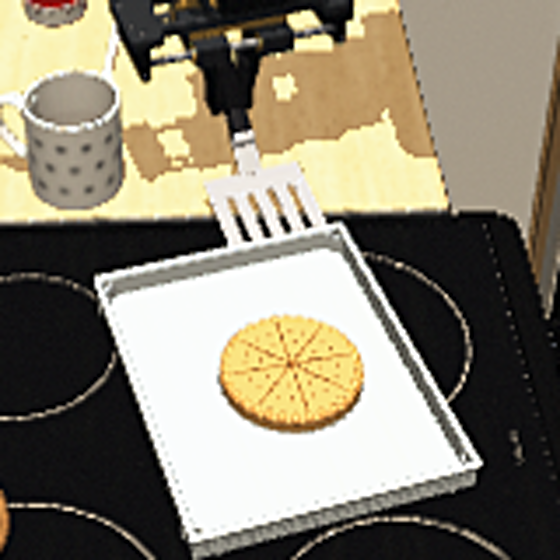

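Call:
arm_command(plan=[{"claw": 0.0, "dx": 0, "dy": -0.7, "dz": -0.4, "twist": 0}, {"claw": 0.0, "dx": 0, "dy": -1.0, "dz": -1.0, "twist": 0}, {"claw": 0.0, "dx": 0, "dy": -1.3, "dz": -1.5, "twist": 0}, {"claw": 0.0, "dx": 0, "dy": -1.7, "dz": -2.0, "twist": 0}, {"claw": 0.0, "dx": 0, "dy": -2.0, "dz": -2.5, "twist": 0}, {"claw": 0.0, "dx": 0, "dy": -2.2, "dz": -3.0, "twist": 0}])

```text
time_s: 6.93
position: [0.5368, 0.1648, 0.0815]
tcp_rot: [[0.959, 0.283, 0.015], [0.284, -0.959, -0.02], [0.008, 0.024, -1.0]]
force: [0.1, -3.9, -1.2]
opening: 0.202
```

```bash
python3 - <<'E'
from h import *
st()
snap('wrist','w9');snap('side','d9',(270,190,430,350),3.5)
E
```

```text
t 6.93 pos [0.5368 0.1648 0.0815] yaw 16.48 z [ 0.0145 -0.0202 -0.9997] F [ 0.07 -3.93 -1.16] op 0.202 J [ 6.4 36.8 98.3 -1.8 44.2 -8.8]
```

View pics/w9.png

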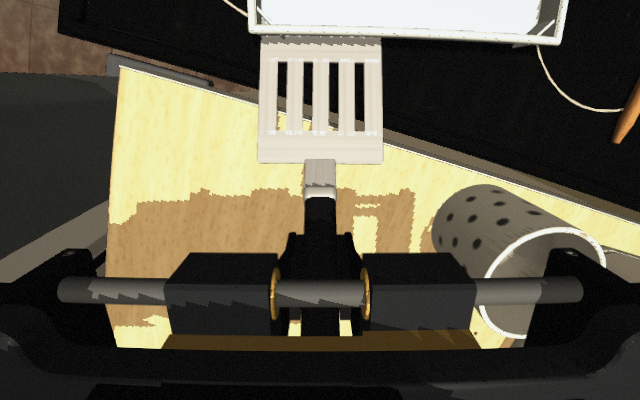

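View pics/d9.png

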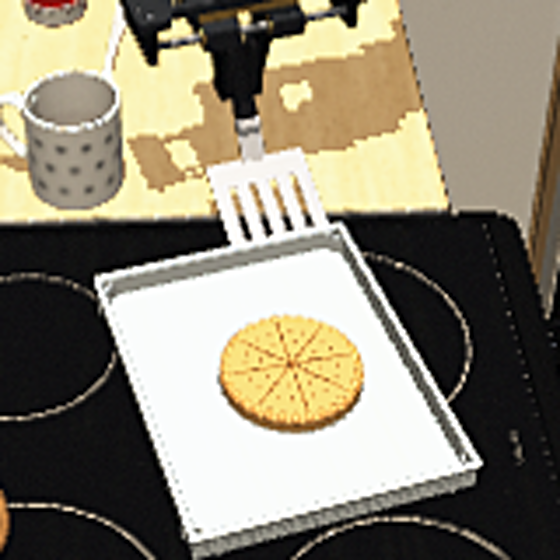

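```bash
cat >> h.py <<'E'
def edge(l,r,w=.084):
    """edge of known width in wrist image -> midpoint in tool frame"""
    c,q=und('wrist',[l,r]);T=c['T_tool_cam'];Z=w/np.linalg.norm(q[1]-q[0]);m=np.r_[q.mean(0),1]*Z
    return T[:3,:3]@m+T[:3,3]
E
python3 - <<'E'
from h import *
r=edge((258,163),(384,163));f=edge((260.5,38),(382,38));print(r,f,np.linalg.norm(f-r),np.degrees(np.arctan2(f[2]-r[2],-(f[1]-r[1]))))
# geometric: rotate (65,-37.5+..)
for phi in (16,18,20,22,24):
    p=np.radians(phi)
    g=lambda x,z:(-(x*np.cos(p)+z*np.sin(p)), -.019-(-x*np.sin(p)+z*np.cos(p)))
    y,z=g(.065,-.0367);T=bot.calibration('wrist')['T_tool_cam'];K=bot.calibration('wrist')['intrinsics']
    def px(y,z):
        c=T[:3,:3].T@(np.array([0,y,z])-T[:3,3]);return c[1]/c[2]*K[1,1]+K[1,2]
    print(phi,(y,z),px(y,z),px(*g(.155,-.0367)),g(.155,-.0387))
E
```

```text
[ 0.0008817  -0.04252066  0.03978363] [ 0.00112292 -0.12425912  0.07058571] 0.08734987741741565 20.64826844628083
16 (np.float64(-0.05236611927750686), np.float64(0.03419473236904125)) 149.45966417231534 5.698285022235524 (np.float64(-0.13832839720032158), np.float64(0.06092461778444781))
18 (np.float64(-0.05047774986562441), np.float64(0.035989878782403714)) 151.9345717801827 12.74753175056523 (np.float64(-0.13545480234343832), np.float64(0.06570352130873928))
20 (np.float64(-0.04852788109103201), np.float64(0.037718028499011305)) 154.4651123760326 19.668682825757713 (np.float64(-0.1324161766751124), np.float64(0.07037922663989331))
22 (np.float64(-0.04651888856847721), np.float64(0.03937707603463539)) 157.04814720365468 26.46826972000096 (np.float64(-0.12921622229265625), np.float64(0.07494603715120103))
24 (np.float64(-0.04445321994588719), np.float64(0.04096500009541046)) 159.6807502140347 33.152555394475485 (np.float64(-0.12585883784756968), np.float64(0.07939838888751768))
```

```bash
python3 - <<'E'
from h import *
to(.5597,.2335,.115,16)
E
```

```text
dx 4.16 dy -5.82 dz -3.42 twist 0.53
```

Call:
arm_command(plan=[{"claw": 0.0, "dx": 0, "dy": 0.5, "dz": -1.5, "twist": 0}, {"claw": 0.0, "dx": 0, "dy": 0.5, "dz": -3.4, "twist": 0.5}, {"claw": 0.0, "dx": 2.5, "dy": -2, "dz": -3.4, "twist": 0.5}, {"claw": 0.0, "dx": 4.2, "dy": -4.5, "dz": -3.4, "twist": 0.5}, {"claw": 0.0, "dx": 4.2, "dy": -5.8, "dz": -3.4, "twist": 0.5}, {"claw": 0.0, "dx": 4.2, "dy": -5.8, "dz": -3.4, "twist": 0.5}, {"claw": 0.0, "dx": 4.2, "dy": -5.8, "dz": -3.4, "twist": 0.5}])

```text
time_s: 7.62
position: [0.5582, 0.2338, 0.1139]
tcp_rot: [[0.96, 0.278, 0.012], [0.279, -0.96, -0.021], [0.006, 0.024, -1.0]]
force: [-0.3, -1.4, -2.7]
opening: 0.204
```

```bash
python3 - <<'E'
from h import *
st()
snap('wrist','w10');snap('side','d10',(270,190,430,350),3.5)
E
```

```text
t 7.62 pos [0.5582 0.2338 0.1139] yaw 16.18 z [ 0.012  -0.0214 -0.9997] F [-0.26 -1.37 -2.65] op 0.204 J [12.9 36.6 90.5 -1.7 52.5 -2.3]
```

View pics/w10.png

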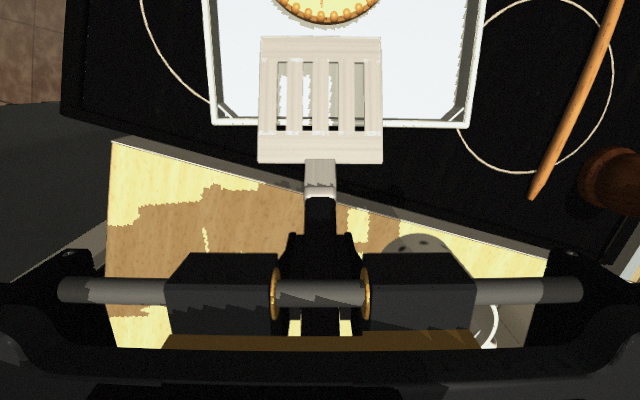

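View pics/d10.png

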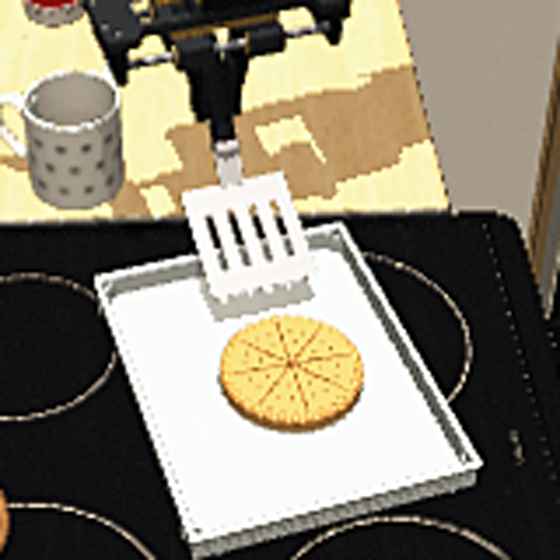

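```bash
python3 - <<'E'
from h import *
np.set_printoptions(precision=4,suppress=True)
s=bot.read_state()
P=onz('wrist',[(213,124),(468,128)],.022);print(P,np.degrees(np.arctan2(*(P[1]-P[0])[[1,0]])))
im=cv2.imread('pics/w10_full.png');h=cv2.cvtColor(im,cv2.COLOR_BGR2HSV);m=cv2.inRange(h,(8,110,90),(28,255,255))
m[40:]=0;m[:,:250]=0;m[:,420:]=0
pts=[]
for c in range(272,384,4):
    r=np.where(m[:,c])[0]
    if len(r): pts.append((c,r.max()))
print(pts[::4])
Q=onz('wrist',pts,.011)[:,:2]
# fit circle radius .052
from scipy.optimize import least_squares
r=least_squares(lambda c:np.linalg.norm(Q-c,axis=1)-.052,[.508,.415],loss='soft_l1',f_scale=.002);print(r.x,r.fun.round(4)[::4])
U=np.array([-.276,.961]);V=np.array([.961,.276]);
d=np.r_[r.x]-s['position'][:2];print('along heading',d@U,'lat',d@V)
f=edge((260.5,38),(382,38));print('tip world',s['tcp_rot']@f+s['position'])
E
```

```text
[[0.4595 0.2688 0.022 ]
 [0.6597 0.3232 0.022 ]] 15.203550758754218
[(280, np.int64(3)), (296, np.int64(13)), (312, np.int64(20)), (328, np.int64(22)), (344, np.int64(20)), (360, np.int64(13)), (376, np.int64(1))]
[0.5127 0.4172] [ 0.0008 -0.0004 -0.      0.      0.0001 -0.0001  0.0002]
along heading 0.190010005020654 lat 0.00659548769342385
tip world [0.5265 0.3509 0.0406]
```

Call:
arm_command(plan=[{"claw": 0.0, "dx": 0.6, "dy": -0.7, "dz": 0, "twist": 0.6}, {"claw": 0.0, "dx": 0.6, "dy": -0.7, "dz": 1, "twist": 0.6}, {"claw": 0.0, "dx": 0.6, "dy": -0.7, "dz": 2, "twist": 0.6}, {"claw": 0.0, "dx": 0.6, "dy": -0.7, "dz": 2.7, "twist": 0.6}, {"claw": 0.0, "dx": 0.6, "dy": -0.7, "dz": 3.4, "twist": 0.6}, {"claw": 0.0, "dx": 0.6, "dy": -0.7, "dz": 3.4, "twist": 0.6}, {"claw": 0.0, "dx": 0.6, "dy": -0.7, "dz": 3.4, "twist": 0.6}])

```text
time_s: 8.3
position: [0.5627, 0.2402, 0.0793]
tcp_rot: [[0.964, 0.266, 0.011], [0.266, -0.964, -0.021], [0.005, 0.024, -1.0]]
force: [0.7, -0.8, -1.9]
opening: 0.203
```

```bash
python3 - <<'E'
from h import *
st()
snap('wrist','w11');snap('side','d11',(270,190,430,350),3.5)
E
```

```text
t 8.30 pos [0.5627 0.2402 0.0793] yaw 15.42 z [ 0.0113 -0.0213 -0.9997] F [ 0.67 -0.85 -1.87] op 0.203 J [13.3 39.9 90.6 -1.8 49.2 -0.9]
```

View pics/w11.png

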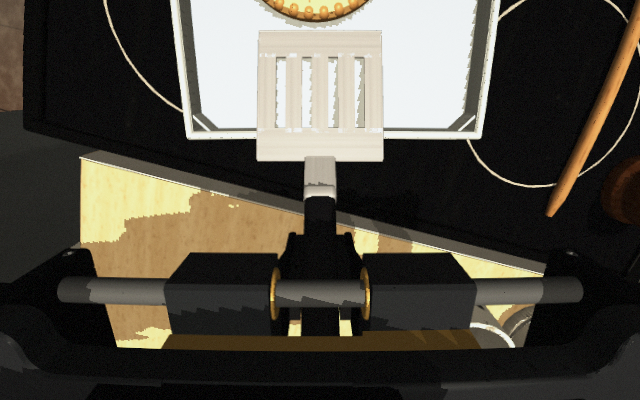

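View pics/d11.png

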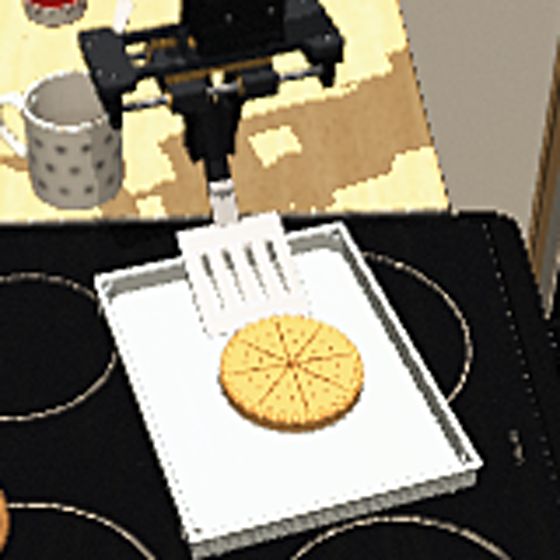

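```bash
python3 - <<'E'
from h import *
s=bot.read_state()
im=cv2.imread('pics/w11_full.png')
cv2.imwrite('pics/w11c.png',cv2.resize(im[0:180,170:500],None,fx=2.4,fy=2.4,interpolation=cv2.INTER_CUBIC))
r=edge((257,160),(383.5,160));f=edge((258.5,31),(382.5,31))
for e in (r,f): print(e, s['tcp_rot']@e+s['position'])
print(np.degrees(np.arctan2(f[2]-r[2],-(f[1]-r[1]))))
E
```

```text
[ 0.00038444 -0.04459289  0.03956321] [0.55191798 0.28246127 0.03919363]
[ 0.00059963 -0.12806817  0.06701749] [0.53023759 0.3623648  0.0097438 ]
18.205576727149275
```

View pics/w11c.png

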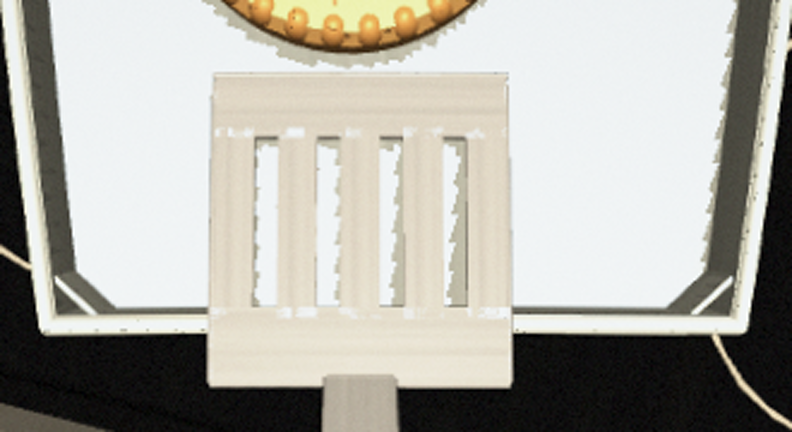

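Call:
arm_command(plan=[{"claw": 0.0, "dx": 0, "dy": -0.8, "dz": -0.1, "twist": 0}, {"claw": 0.0, "dx": 0, "dy": -1.6, "dz": -0.1, "twist": 0}, {"claw": 0.0, "dx": 0, "dy": -2.4, "dz": -0.1, "twist": 0}, {"claw": 0.0, "dx": 0, "dy": -3.2, "dz": -0.1, "twist": 0}, {"claw": 0.0, "dx": 0, "dy": -4, "dz": -0.1, "twist": 0}, {"claw": 0.0, "dx": 0, "dy": -4.5, "dz": -0.1, "twist": 0}, {"claw": 0.0, "dx": 0, "dy": -4.5, "dz": -0.1, "twist": 0}])

```text
time_s: 8.98
position: [0.5503, 0.2852, 0.0797]
tcp_rot: [[0.963, 0.268, 0.012], [0.268, -0.963, -0.021], [0.006, 0.024, -1.0]]
force: [0.4, 0.7, -1.6]
opening: 0.2
```

```bash
python3 - <<'E'
from h import *
st()
snap('wrist','w12');snap('side','d12',(270,190,430,350),3.5)
E
```

```text
t 8.98 pos [0.5503 0.2852 0.0797] yaw 15.56 z [ 0.0123 -0.0211 -0.9997] F [ 0.45  0.7  -1.57] op 0.200 J [17.8 40.3 89.3 -1.8 50.1  3.4]
```

View pics/w12.png

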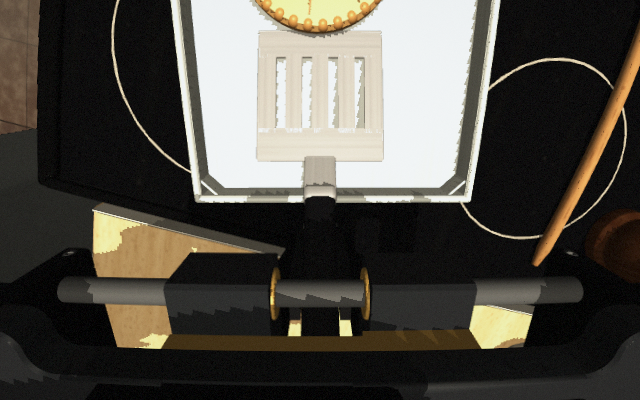

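View pics/d12.png

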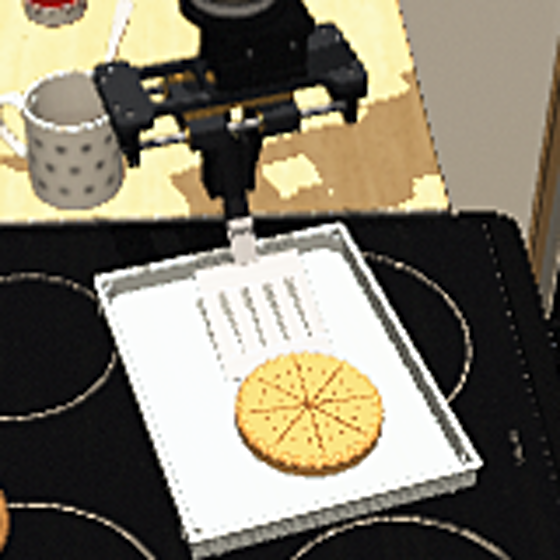

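Call:
arm_command(plan=[{"claw": 0.0, "dx": 0, "dy": -0.7, "dz": 0, "twist": 0}, {"claw": 0.0, "dx": 0, "dy": -1.4, "dz": 0, "twist": 0}, {"claw": 0.0, "dx": 0, "dy": -2.1, "dz": 0, "twist": 0}, {"claw": 0.0, "dx": 0, "dy": -2.7, "dz": 0, "twist": 0}, {"claw": 0.0, "dx": 0, "dy": -3.2, "dz": 0, "twist": 0}, {"claw": 0.0, "dx": 0, "dy": -3.4, "dz": 0, "twist": 0}, {"claw": 0.0, "dx": 0, "dy": -3.4, "dz": 0, "twist": 0}])

```text
time_s: 9.67
position: [0.5415, 0.3177, 0.079]
tcp_rot: [[0.963, 0.268, 0.013], [0.268, -0.963, -0.021], [0.007, 0.024, -1.0]]
force: [-0.6, -0.3, -0.8]
opening: 0.203
```

```bash
python3 - <<'E'
from h import *
st()
snap('wrist','w13');snap('side','d13',(270,190,430,350),3.5)
E
```

```text
t 9.67 pos [0.5415 0.3177 0.079 ] yaw 15.54 z [ 0.0126 -0.0209 -0.9997] F [-0.63 -0.3  -0.8 ] op 0.203 J [20.9 40.8 88.  -1.8 50.9  6.5]
```

View pics/w13.png

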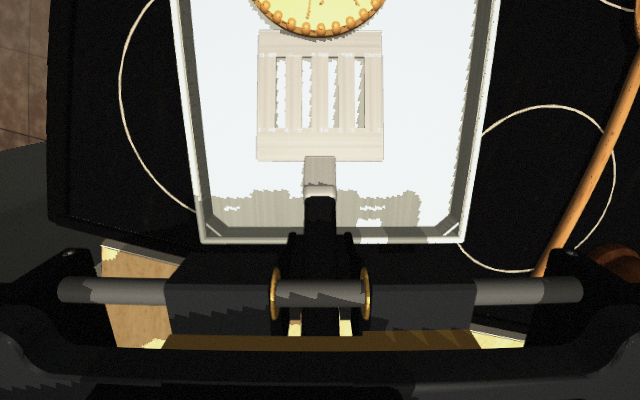

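View pics/d13.png

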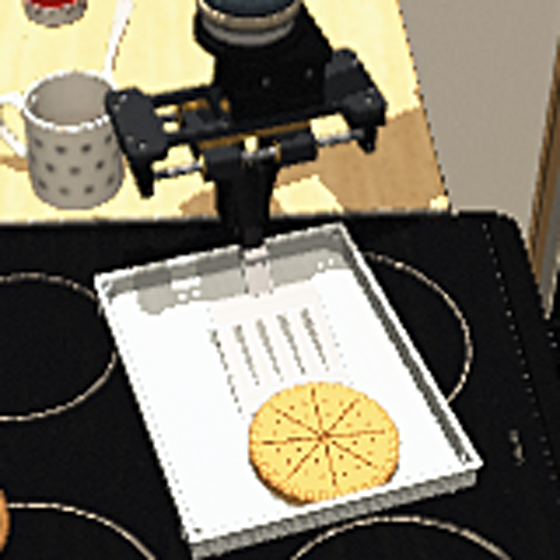

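Call:
arm_command(plan=[{"claw": 0.0, "dx": 0, "dy": -0.3, "dz": 0.1, "twist": 0}, {"claw": 0.0, "dx": 0, "dy": -0.6, "dz": 0.2, "twist": 0}, {"claw": 0.0, "dx": 0, "dy": -0.6, "dz": 0.6, "twist": 0}, {"claw": 0.0, "dx": 0, "dy": -0.6, "dz": 1.0, "twist": 0}, {"claw": 0.0, "dx": 0, "dy": -0.5, "dz": 1.4, "twist": 0}, {"claw": 0.0, "dx": 0, "dy": -0.5, "dz": 1.4, "twist": 0}])

```text
time_s: 10.27
position: [0.5403, 0.3215, 0.0638]
tcp_rot: [[0.964, 0.266, 0.012], [0.266, -0.964, -0.021], [0.006, 0.023, -1.0]]
force: [0.9, -0.4, 1.9]
opening: 0.206
```

```bash
python3 - <<'E'
from h import *
st()
snap('wrist','w14');snap('side','d14',(270,190,430,350),3.5)
E
```

```text
t 10.27 pos [0.5403 0.3215 0.0638] yaw 15.43 z [ 0.0116 -0.0208 -0.9997] F [ 0.88 -0.38  1.91] op 0.206 J [21.3 42.2 88.2 -1.8 49.4  7. ]
```

View pics/w14.png

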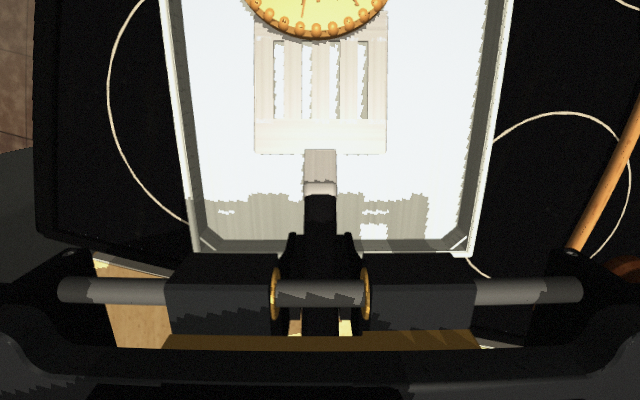

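View pics/d14.png

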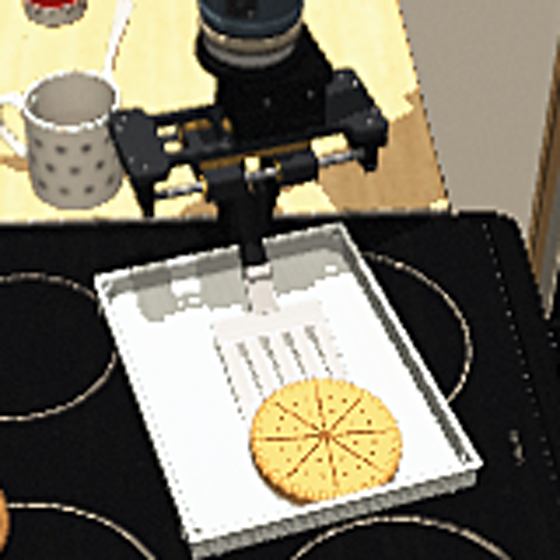

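Call:
arm_command(plan=[{"claw": 0.0, "dx": 0, "dy": -0.4, "dz": 0.3, "twist": 0}, {"claw": 0.0, "dx": 0, "dy": -0.8, "dz": 0.6, "twist": 0}, {"claw": 0.0, "dx": 0, "dy": -1.2, "dz": 1.0, "twist": 0}, {"claw": 0.0, "dx": 0, "dy": -1.6, "dz": 1.4, "twist": 0}, {"claw": 0.0, "dx": 0, "dy": -1.8, "dz": 1.7, "twist": 0}, {"claw": 0.0, "dx": 0, "dy": -1.8, "dz": 1.7, "twist": 0}])

```text
time_s: 10.87
position: [0.5347, 0.3398, 0.0457]
tcp_rot: [[0.964, 0.266, 0.01], [0.267, -0.964, -0.02], [0.004, 0.022, -1.0]]
force: [-0.3, 1.2, 0.5]
opening: 0.205
```

```bash
python3 - <<'E'
from h import *
st()
snap('wrist','w15');snap('side','d15',(270,190,430,350),3.5)
E
```

```text
t 10.87 pos [0.5347 0.3398 0.0457] yaw 15.46 z [ 0.0101 -0.02   -0.9997] F [-0.3  1.2  0.5] op 0.205 J [23.  44.  87.8 -1.7 48.1  8.7]
```

View pics/w15.png

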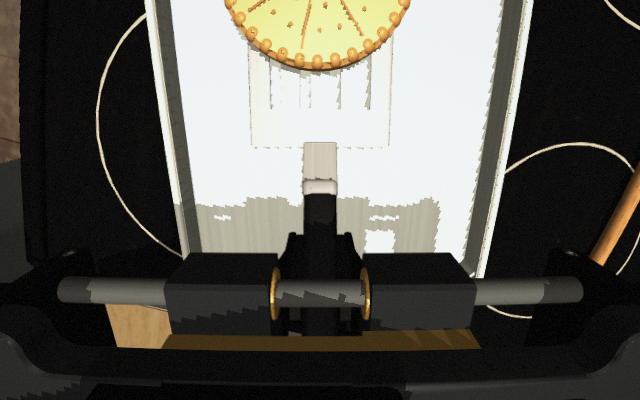

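View pics/d15.png

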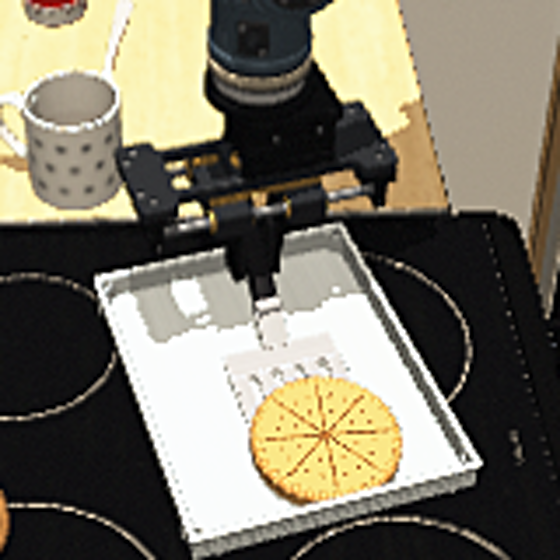

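Call:
arm_command(plan=[{"claw": 0.0, "dx": 0, "dy": -0.5, "dz": 0.3, "twist": 0}, {"claw": 0.0, "dx": 0, "dy": -1.0, "dz": 0.6, "twist": 0}, {"claw": 0.0, "dx": 0, "dy": -1.5, "dz": 0.9, "twist": 0}, {"claw": 0.0, "dx": 0, "dy": -2.0, "dz": 1.2, "twist": 0}, {"claw": 0.0, "dx": 0, "dy": -2.5, "dz": 1.5, "twist": 0}, {"claw": 0.0, "dx": 0, "dy": -2.6, "dz": 1.7, "twist": 0}, {"claw": 0.0, "dx": 0, "dy": -2.6, "dz": 1.7, "twist": 0}])

```text
time_s: 11.55
position: [0.5276, 0.3653, 0.028]
tcp_rot: [[0.964, 0.267, 0.01], [0.267, -0.964, -0.019], [0.004, 0.021, -1.0]]
force: [-0.1, 1.3, 0.7]
opening: 0.203
```

```bash
python3 - <<'E'
from h import *
st()
snap('wrist','w16');snap('side','d16',(270,190,430,350),3.5)
E
```

```text
t 11.55 pos [0.5276 0.3653 0.028 ] yaw 15.47 z [ 0.0097 -0.0191 -0.9998] F [-0.14  1.29  0.65] op 0.203 J [25.3 46.  86.8 -1.7 47.2 11. ]
```

View pics/w16.png

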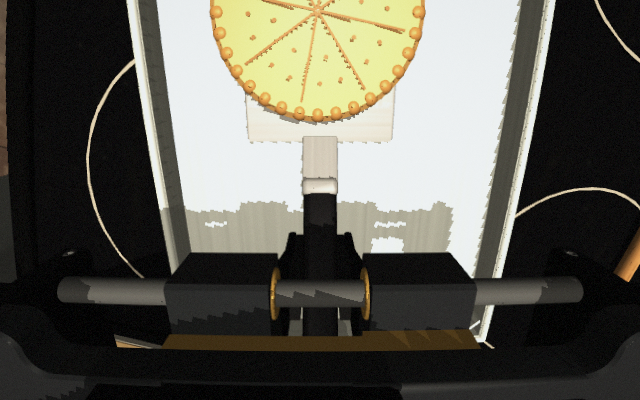

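View pics/d16.png

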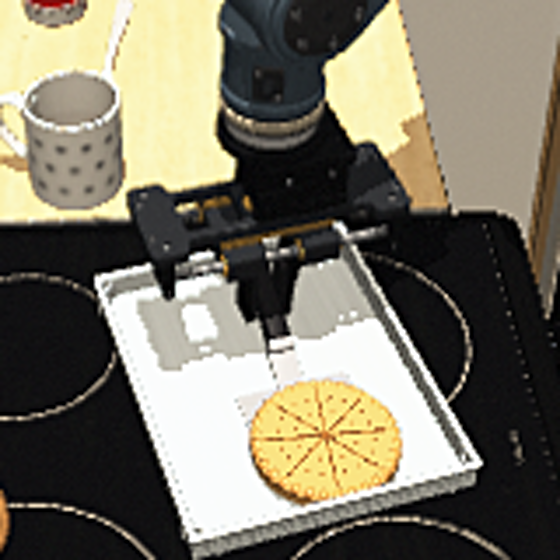

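Call:
arm_command(plan=[{"claw": 0.0, "dx": 0, "dy": -0.4, "dz": 0.2, "twist": 0}, {"claw": 0.0, "dx": 0, "dy": -0.8, "dz": 0.35, "twist": 0}, {"claw": 0.0, "dx": 0, "dy": -1.0, "dz": 0.45, "twist": 0}, {"claw": 0.0, "dx": 0, "dy": -1.0, "dz": 0.45, "twist": 0}, {"claw": 0.0, "dx": 0, "dy": -1.0, "dz": 0.45, "twist": 0}])

```text
time_s: 12.07
position: [0.5262, 0.3747, 0.0249]
tcp_rot: [[0.964, 0.267, 0.012], [0.267, -0.964, -0.019], [0.007, 0.021, -1.0]]
force: [0.4, -1.4, 6.2]
opening: 0.204
```

```bash
python3 - <<'E'
from h import *
st()
snap('wrist','w17')
E
```

```text
t 12.07 pos [0.5262 0.3747 0.0249] yaw 15.48 z [ 0.0123 -0.0187 -0.9997] F [ 0.42 -1.43  6.24] op 0.204 J [26.2 46.4 86.2 -1.7 47.2 11.9]
```

View pics/w17.png

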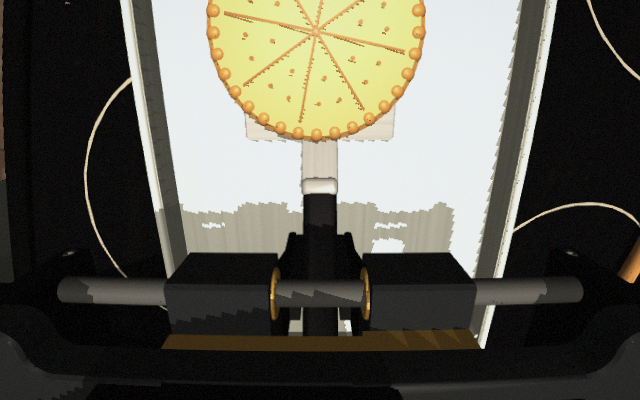

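Call:
arm_command(plan=[{"claw": 0.0, "dx": 0, "dy": 0.0, "dz": -0.3, "twist": 0}, {"claw": 0.0, "dx": 0, "dy": 0.1, "dz": -0.8, "twist": 0}, {"claw": 0.0, "dx": 0, "dy": 0.2, "dz": -1.4, "twist": 0}, {"claw": 0.0, "dx": 0, "dy": 0.3, "dz": -2.1, "twist": 0}, {"claw": 0.0, "dx": 0, "dy": 0.3, "dz": -2.8, "twist": 0}, {"claw": 0.0, "dx": 0, "dy": 0.3, "dz": -3.4, "twist": 0}, {"claw": 0.0, "dx": 0, "dy": 0.3, "dz": -3.8, "twist": 0}, {"claw": 0.0, "dx": 0, "dy": 0.3, "dz": -4, "twist": 0}])

```text
time_s: 12.78
position: [0.5269, 0.3729, 0.066]
tcp_rot: [[0.964, 0.267, 0.014], [0.267, -0.964, -0.018], [0.008, 0.021, -1.0]]
force: [0.4, -0.5, -2.4]
opening: 0.206
```

```bash
python3 - <<'E'
from h import *
st()
snap('wrist','w18');snap('side','d18',(270,190,430,350),3.5)
E
```

```text
t 12.78 pos [0.5269 0.3729 0.066 ] yaw 15.48 z [ 0.0136 -0.018  -0.9997] F [ 0.38 -0.49 -2.44] op 0.206 J [26.  42.9 85.6 -1.6 51.2 11.5]
```

View pics/w18.png

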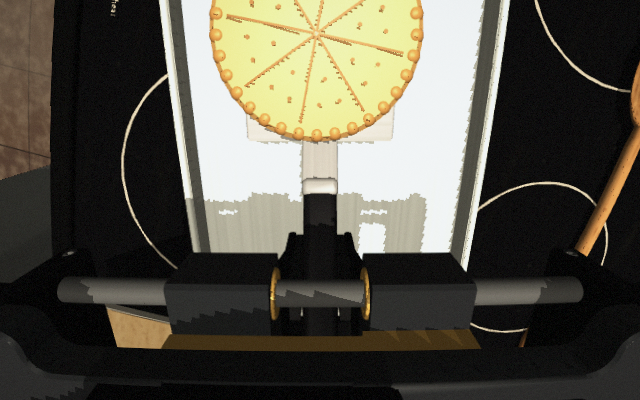

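View pics/d18.png

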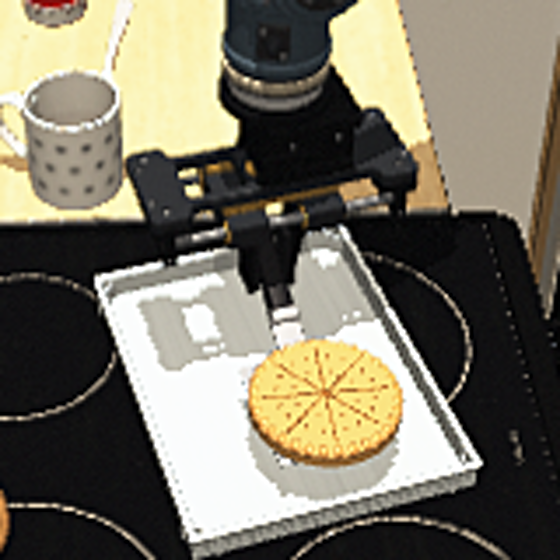

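Call:
arm_command(plan=[{"claw": 0.0, "dx": 0, "dy": 0.0, "dz": -0.4, "twist": 0}, {"claw": 0.0, "dx": 0, "dy": 0.0, "dz": -1.2, "twist": 0}, {"claw": 0.0, "dx": 0, "dy": 0, "dz": -2.4, "twist": 0}, {"claw": 0.0, "dx": 0, "dy": 0, "dz": -4, "twist": 0}, {"claw": 0.0, "dx": 0, "dy": 0, "dz": -5.6, "twist": 0}, {"claw": 0.0, "dx": 0, "dy": 0, "dz": -6.8, "twist": 0}, {"claw": 0.0, "dx": 0, "dy": 0, "dz": -7.6, "twist": 0}, {"claw": 0.0, "dx": 0, "dy": 0, "dz": -8, "twist": 0}])

```text
time_s: 13.55
position: [0.5264, 0.3747, 0.1476]
tcp_rot: [[0.964, 0.267, 0.016], [0.267, -0.964, -0.017], [0.011, 0.021, -1.0]]
force: [0.3, 0.0, -2.8]
opening: 0.206
```

```bash
python3 - <<'E'
from h import *
st();to(.394,-.325,.145,-93.7)
snap('wrist','w19')
E
```

```text
t 13.55 pos [0.5264 0.3747 0.1476] yaw 15.49 z [ 0.0158 -0.0169 -0.9997] F [ 0.27  0.01 -2.81] op 0.206 J [26.2 36.7 82.9 -1.5 60.  11.4]
dx -31.44 dy 63.88 dz 1.23 twist 109.19
```

View pics/w19.png

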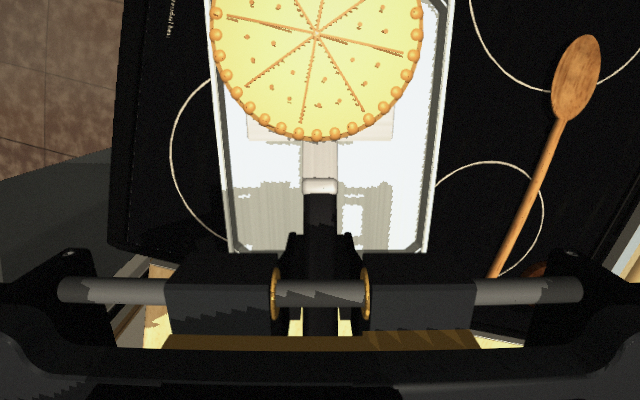

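Call:
arm_command(plan=[{"claw": 0.0, "dx": -0.2, "dy": 0.4, "dz": 0, "twist": 0.7}, {"claw": 0.0, "dx": -0.7, "dy": 1.3, "dz": 0, "twist": 2.1}, {"claw": 0.0, "dx": -1.3, "dy": 2.7, "dz": 0.1, "twist": 4.2}, {"claw": 0.0, "dx": -2.2, "dy": 4.5, "dz": 0.1, "twist": 7}, {"claw": 0.0, "dx": -3.1, "dy": 6.3, "dz": 0.1, "twist": 9.8}, {"claw": 0.0, "dx": -3.8, "dy": 7.6, "dz": 0.1, "twist": 11.9}, {"claw": 0.0, "dx": -4.2, "dy": 8.5, "dz": 0.2, "twist": 13.3}, {"claw": 0.0, "dx": -4.4, "dy": 9.0, "dz": 0.2, "twist": 14}])

```text
time_s: 14.27
position: [0.5069, 0.2741, 0.1461]
tcp_rot: [[1.0, 0.023, 0.013], [0.023, -1.0, -0.018], [0.013, 0.018, -1.0]]
force: [0.0, 0.1, -2.4]
opening: 0.203
```

```bash
python3 - <<'E'
from h import *
st();to(.394,-.325,.145,-93.7)
E
```

```text
t 14.27 pos [0.5069 0.2741 0.1461] yaw 1.32 z [ 0.0131 -0.0181 -0.9997] F [ 0.    0.11 -2.42] op 0.203 J [18.  32.1 93.5 -1.5 54.  17.5]
dx -12.66 dy 59.63 dz 1.05 twist 95.02
```

Call:
arm_command(plan=[{"claw": 0.0, "dx": -0.1, "dy": 0.6, "dz": 0, "twist": 0.9}, {"claw": 0.0, "dx": -0.4, "dy": 1.8, "dz": 0, "twist": 2.8}, {"claw": 0.0, "dx": -0.7, "dy": 3.5, "dz": 0.1, "twist": 5.7}, {"claw": 0.0, "dx": -1.2, "dy": 5.9, "dz": 0.1, "twist": 9.5}, {"claw": 0.0, "dx": -1.7, "dy": 8.2, "dz": 0.1, "twist": 13.3}, {"claw": 0.0, "dx": -2.1, "dy": 10, "dz": 0.1, "twist": 16.2}, {"claw": 0.0, "dx": -2.4, "dy": 11.1, "dz": 0.2, "twist": 18}, {"claw": 0.0, "dx": -2.5, "dy": 11.7, "dz": 0.2, "twist": 19}])

```text
time_s: 14.93
position: [0.4838, 0.1552, 0.1458]
tcp_rot: [[0.952, -0.307, 0.012], [-0.307, -0.952, -0.018], [0.017, 0.014, -1.0]]
force: [0.0, 1.0, -2.1]
opening: 0.205
```

```bash
python3 - <<'E'
from h import *
st();to(.394,-.325,.145,-93.7)
snap('wrist','w20')
E
```

```text
t 14.93 pos [0.4838 0.1552 0.1458] yaw -17.86 z [ 0.012  -0.0184 -0.9998] F [ 0.03  1.05 -2.11] op 0.205 J [  5.9  27.7 103.3  -1.5  48.4  24.7]
dx 6.17 dy 48.46 dz 0.85 twist 75.84
```

View pics/w20.png

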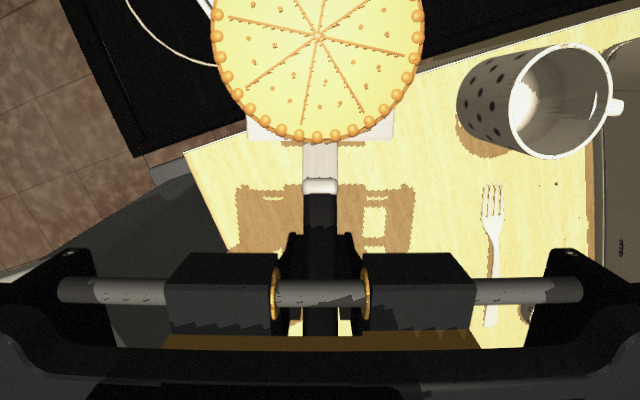

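Call:
arm_command(plan=[{"claw": 0.0, "dx": 0.1, "dy": 0.6, "dz": 0, "twist": 0.9}, {"claw": 0.0, "dx": 0.2, "dy": 1.8, "dz": 0, "twist": 2.8}, {"claw": 0.0, "dx": 0.5, "dy": 3.6, "dz": 0.1, "twist": 5.7}, {"claw": 0.0, "dx": 0.8, "dy": 6, "dz": 0.1, "twist": 9.5}, {"claw": 0.0, "dx": 1.1, "dy": 8.3, "dz": 0.1, "twist": 13.3}, {"claw": 0.0, "dx": 1.3, "dy": 10.1, "dz": 0.1, "twist": 16.2}, {"claw": 0.0, "dx": 1.4, "dy": 11.3, "dz": 0.2, "twist": 18}, {"claw": 0.0, "dx": 1.5, "dy": 11.9, "dz": 0.2, "twist": 19}])

```text
time_s: 15.65
position: [0.4615, 0.0357, 0.1458]
tcp_rot: [[0.798, -0.603, 0.012], [-0.602, -0.798, -0.019], [0.021, 0.008, -1.0]]
force: [0.8, 0.3, -2.4]
opening: 0.203
```

```bash
python3 - <<'E'
from h import *
st();to(.394,-.325,.145,-93.7)
E
```

```text
t 15.65 pos [0.4615 0.0357 0.1458] yaw -37.05 z [ 0.0119 -0.019  -0.9998] F [ 0.77  0.29 -2.41] op 0.203 J [ -8.8  24.9 109.7  -1.4  44.5  29.2]
dx 16.34 dy 32.85 dz 0.68 twist 56.65
```

Call:
arm_command(plan=[{"claw": 0.0, "dx": 0.3, "dy": 0.5, "dz": 0, "twist": 0.9}, {"claw": 0.0, "dx": 0.8, "dy": 1.6, "dz": 0, "twist": 2.8}, {"claw": 0.0, "dx": 1.6, "dy": 3.2, "dz": 0.1, "twist": 5.7}, {"claw": 0.0, "dx": 2.7, "dy": 5.4, "dz": 0.1, "twist": 9.5}, {"claw": 0.0, "dx": 3.7, "dy": 7.5, "dz": 0.1, "twist": 13.3}, {"claw": 0.0, "dx": 4.6, "dy": 9.2, "dz": 0.1, "twist": 16.2}, {"claw": 0.0, "dx": 5.2, "dy": 10.4, "dz": 0.2, "twist": 18}, {"claw": 0.0, "dx": 5.4, "dy": 10.9, "dz": 0.2, "twist": 19}])

```text
time_s: 16.32
position: [0.4395, -0.0854, 0.1459]
tcp_rot: [[0.556, -0.831, 0.013], [-0.831, -0.556, -0.02], [0.024, 0.0, -1.0]]
force: [-0.6, 0.3, -1.5]
opening: 0.21
```

```bash
python3 - <<'E'
from h import *
st();to(.394,-.325,.145,-93.7)
E
```

```text
t 16.32 pos [ 0.4395 -0.0854  0.1459] yaw -56.21 z [ 0.0129 -0.0197 -0.9997] F [-0.56  0.35 -1.47] op 0.210 J [-24.8  23.9 112.   -1.   43.   32.1]
dx 17.38 dy 17.10 dz 0.50 twist 37.49
```

Call:
arm_command(plan=[{"claw": 0.0, "dx": 0.4, "dy": 0.4, "dz": 0, "twist": 0.9}, {"claw": 0.0, "dx": 1.3, "dy": 1.3, "dz": 0, "twist": 2.8}, {"claw": 0.0, "dx": 2.6, "dy": 2.5, "dz": 0.1, "twist": 5.7}, {"claw": 0.0, "dx": 4.3, "dy": 4.2, "dz": 0.1, "twist": 9.5}, {"claw": 0.0, "dx": 6.0, "dy": 5.9, "dz": 0.1, "twist": 13.3}, {"claw": 0.0, "dx": 7.3, "dy": 7.2, "dz": 0.1, "twist": 16.2}, {"claw": 0.0, "dx": 8.2, "dy": 8.1, "dz": 0.2, "twist": 18}, {"claw": 0.0, "dx": 8.6, "dy": 8.5, "dz": 0.2, "twist": 18.8}])

```text
time_s: 16.98
position: [0.4171, -0.2054, 0.146]
tcp_rot: [[0.257, -0.966, 0.014], [-0.966, -0.257, -0.02], [0.023, -0.008, -1.0]]
force: [-0.2, 0.3, -2.6]
opening: 0.204
```

```bash
python3 - <<'E'
from h import *
st();to(.394,-.325,.145,-93.7)
snap('side','d21',(250,100,410,260),3.5);snap('wrist','w21')
E
```

```text
t 16.98 pos [ 0.4171 -0.2054  0.146 ] yaw -75.13 z [ 0.0138 -0.0205 -0.9997] F [-0.18  0.3  -2.6 ] op 0.204 J [-39.8  24.8 109.9  -0.6  43.9  35.8]
dx 10.96 dy 5.30 dz 0.31 twist 18.57
```

View pics/w21.png

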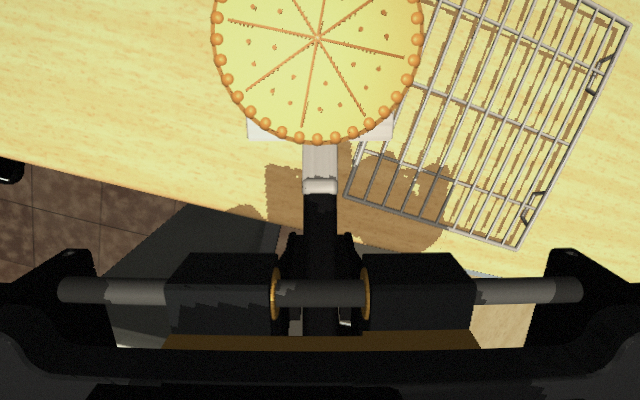

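View pics/d21.png

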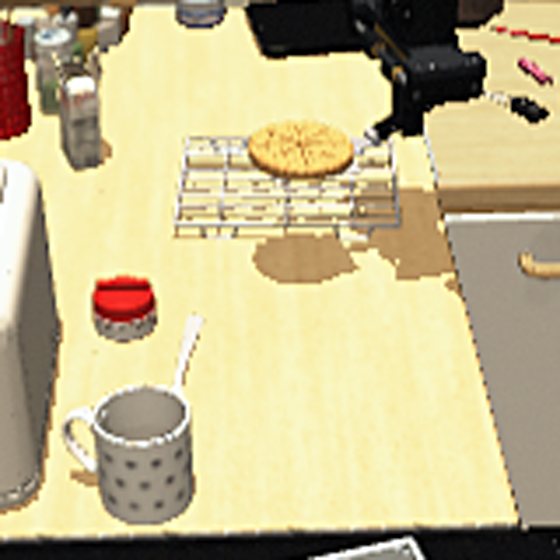

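```bash
python3 - <<'E'
from h import *
np.set_printoptions(precision=4,suppress=True)
P=onz('wrist',[(346,193),(517,248),(629,17)],.02);print(P);print(np.linalg.norm(P[1]-P[0]),np.linalg.norm(P[2]-P[1]),np.degrees(np.arctan2(*(P[2]-P[1])[[1,0]])),np.degrees(np.arctan2(*(P[0]-P[1])[[1,0]])),(P[0]+P[2])/2)
E
```

```text
[[ 0.4206 -0.2333  0.02  ]
 [ 0.4077 -0.4311  0.02  ]
 [ 0.6499 -0.4409  0.02  ]]
0.1982136118376445 0.24234729226957677 -2.325857050247547 86.28745702519869 [ 0.5352 -0.3371  0.02  ]
```

```bash
python3 - <<'E'
from h import *
to(.349,-.328,.11,-93.5)
E
```

```text
dx 10.11 dy 9.78 dz 3.75 twist 18.45
```

Call:
arm_command(plan=[{"claw": 0.0, "dx": 0.5, "dy": 0.5, "dz": 0.1, "twist": 0.9}, {"claw": 0.0, "dx": 1.5, "dy": 1.5, "dz": 0.4, "twist": 2.8}, {"claw": 0.0, "dx": 3.0, "dy": 2.9, "dz": 1.0, "twist": 5.7}, {"claw": 0.0, "dx": 5.0, "dy": 4.9, "dz": 1.8, "twist": 9.3}, {"claw": 0.0, "dx": 7.0, "dy": 6.8, "dz": 2.6, "twist": 13}, {"claw": 0.0, "dx": 8.6, "dy": 8.3, "dz": 3.2, "twist": 15.8}, {"claw": 0.0, "dx": 9.6, "dy": 9.3, "dz": 3.6, "twist": 17.7}, {"claw": 0.0, "dx": 10.1, "dy": 9.8, "dz": 3.7, "twist": 18.4}])

```text
time_s: 17.75
position: [0.3481, -0.3288, 0.1098]
tcp_rot: [[-0.062, -0.998, 0.013], [-0.998, 0.062, -0.019], [0.018, -0.014, -1.0]]
force: [-0.5, 0.5, -3.3]
opening: 0.197
```

```bash
python3 - <<'E'
from h import *
st();to(.349,-.328,.045,-93.5)
snap('side','d22',(280,120,400,220),5);snap('wrist','w22')
E
```

```text
t 17.75 pos [ 0.3481 -0.3288  0.1098] yaw -93.56 z [ 0.0127 -0.0191 -0.9997] F [-0.54  0.49 -3.25] op 0.197 J [-56.8  29.4 109.7   0.   39.5  36.8]
dx -0.20 dy 0.00 dz 6.48 twist -0.06
```

View pics/w22.png

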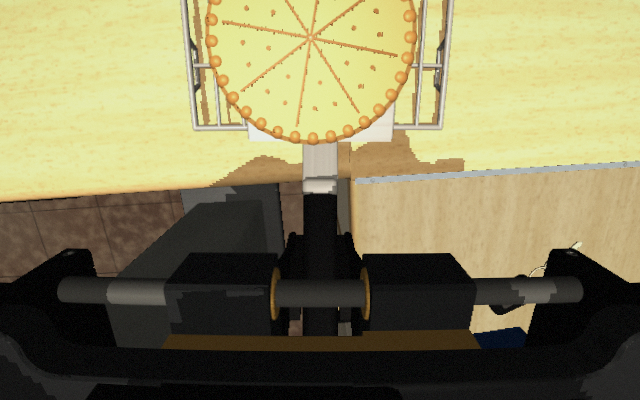

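View pics/d22.png

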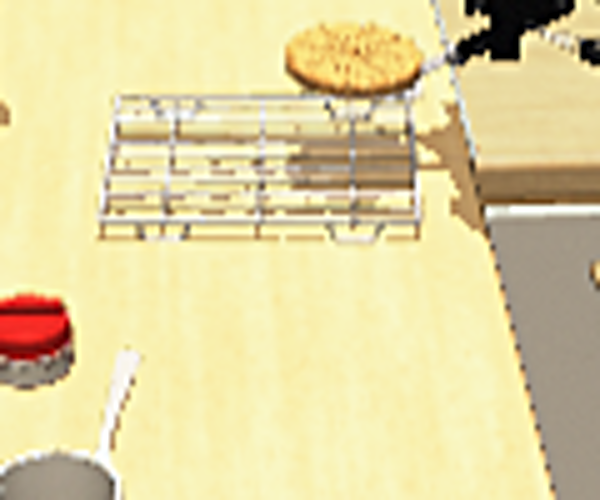

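```bash
python3 - <<'E'
from h import *
np.set_printoptions(precision=4,suppress=True)
s=bot.read_state()
print(tri([('side',(427,118)),('wrist',(503,333),s)]))
print('if z=0',onz('side',[(427,140),(413,118)],0),onz('wrist',[(503,333)],.05))
im=cv2.imread('pics/w22_full.png');cv2.imwrite('pics/w22c.png',cv2.resize(im[200:360,330:600],None,fx=2.8,fy=2.8))
im=cv2.imread('pics/d22_full.png');cv2.imwrite('pics/d22c.png',cv2.resize(im[80:200,350:480],None,fx=5,fy=5))
E
```

```text
[ 0.1409 -0.5369  0.025 ]
if z=0 [[ 0.1293 -0.4461  0.    ]
 [ 0.1451 -0.6648  0.    ]] [[ 0.219  -0.4914  0.05  ]]
```

View pics/d22c.png

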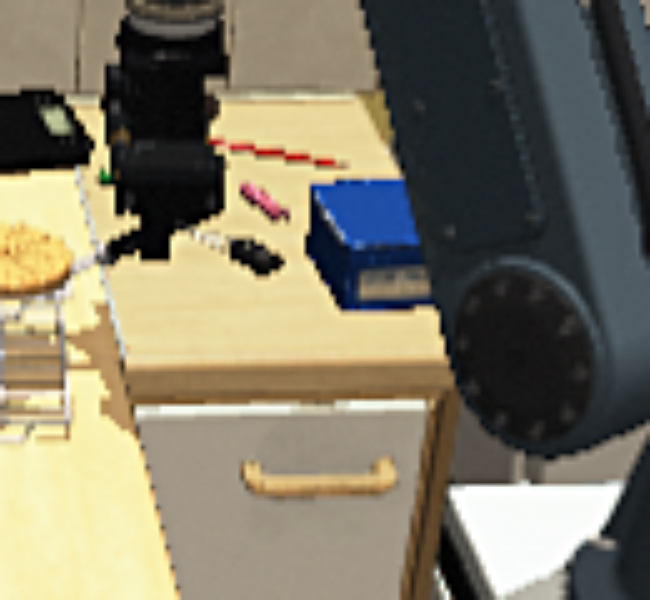

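View pics/w22c.png

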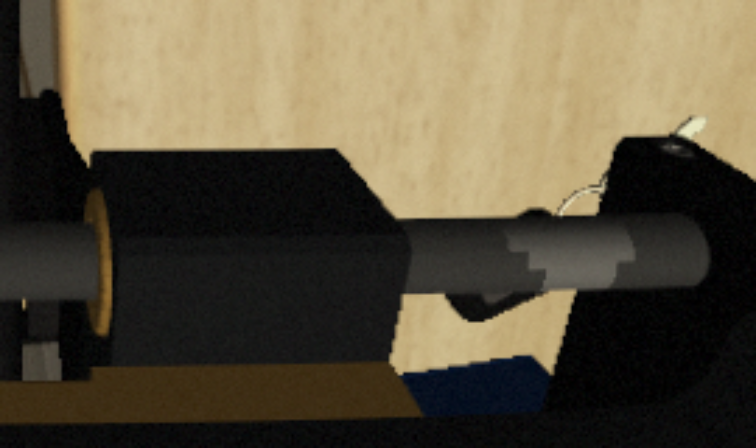

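Call:
arm_command(plan=[{"claw": 0.0, "dx": -0.1, "dy": 0, "dz": 0.3, "twist": 0}, {"claw": 0.0, "dx": -0.2, "dy": 0, "dz": 1.0, "twist": 0}, {"claw": 0.0, "dx": -0.2, "dy": 0, "dz": 2.0, "twist": 0}, {"claw": 0.0, "dx": -0.2, "dy": 0, "dz": 3.2, "twist": 0}, {"claw": 0.0, "dx": -0.2, "dy": 0, "dz": 4.4, "twist": 0}, {"claw": 0.0, "dx": -0.2, "dy": 0, "dz": 5.4, "twist": 0}, {"claw": 0.0, "dx": -0.2, "dy": 0, "dz": 6.1, "twist": 0}, {"claw": 0.0, "dx": -0.2, "dy": 0, "dz": 6.4, "twist": 0}])

```text
time_s: 18.52
position: [0.3494, -0.3262, 0.0451]
tcp_rot: [[-0.06, -0.998, 0.012], [-0.998, 0.059, -0.017], [0.016, -0.013, -1.0]]
force: [0.3, 0.7, -2.5]
opening: 0.199
```

```bash
python3 - <<'E'
from h import *
st();to(.349,-.328,.041,-93.5)
snap('side','d23',(280,120,400,220),5);snap('wrist','w23',(150,0,500,200),2.2);snap('scene','s23',(260,260,460,400),4)
E
```

```text
t 18.52 pos [ 0.3494 -0.3262  0.0451] yaw -93.42 z [ 0.0119 -0.0172 -0.9998] F [ 0.3   0.69 -2.53] op 0.199 J [-56.5  36.9 111.9   0.   30.1  36.9]
dx 0.18 dy 0.04 dz 0.41 twist 0.08
```

View pics/w23.png

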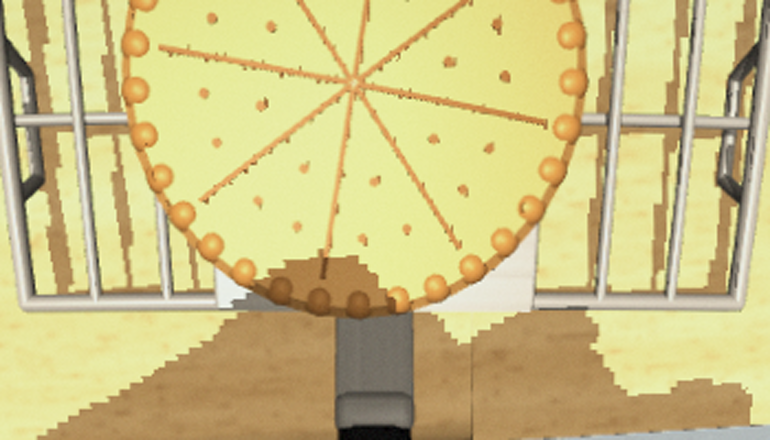

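View pics/d23.png

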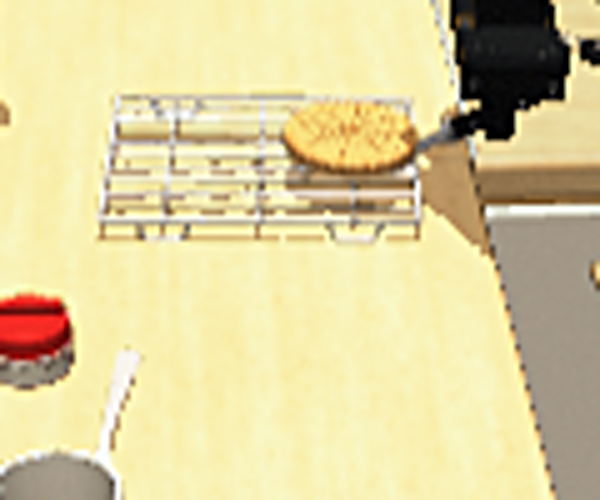

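View pics/s23.png

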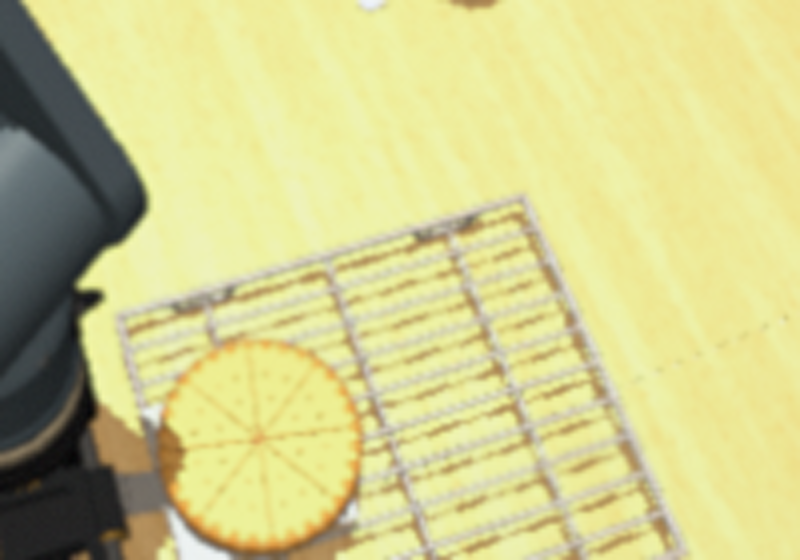

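Call:
arm_command(plan=[{"claw": 0.0, "dx": 0, "dy": 0, "dz": 0.1, "twist": 0}, {"claw": 0.0, "dx": 0, "dy": 0, "dz": 0.25, "twist": 0}, {"claw": 0.0, "dx": 0, "dy": 0, "dz": 0.4, "twist": 0}, {"claw": 0.0, "dx": 0, "dy": 0, "dz": 0.4, "twist": 0}])

```text
time_s: 19.0
position: [0.3497, -0.3273, 0.0422]
tcp_rot: [[-0.06, -0.998, 0.013], [-0.998, 0.06, -0.019], [0.018, -0.014, -1.0]]
force: [-1.1, 1.1, -3.1]
opening: 0.202
```

```bash
python3 - <<'E'
from h import *
st()
E
```

```text
t 19.00 pos [ 0.3497 -0.3273  0.0422] yaw -93.47 z [ 0.0131 -0.0191 -0.9997] F [-1.06  1.06 -3.14] op 0.202 J [-56.5  37.2 111.9   0.   29.5  36.9]
```

Call:
arm_command(plan=[{"claw": 0.0, "dx": 0, "dy": -0.6, "dz": 0.1, "twist": 0}, {"claw": 0.0, "dx": 0, "dy": -1.8, "dz": 0.2, "twist": 0}, {"claw": 0.0, "dx": 0, "dy": -3.6, "dz": 0.2, "twist": 0}, {"claw": 0.0, "dx": 0, "dy": -6.0, "dz": 0.2, "twist": 0}, {"claw": 0.0, "dx": 0, "dy": -1.8, "dz": 0.2, "twist": 0}, {"claw": 0.0, "dx": 0, "dy": 2.3, "dz": 0.2, "twist": 0}, {"claw": 0.0, "dx": 0, "dy": 6.2, "dz": 0.2, "twist": 0}, {"claw": 0.0, "dx": 0, "dy": 6.2, "dz": 0.2, "twist": 0}])

```text
time_s: 19.67
position: [0.2832, -0.32, 0.039]
tcp_rot: [[-0.064, -0.998, 0.009], [-0.998, 0.064, -0.011], [0.011, -0.009, -1.0]]
force: [-0.1, 1.4, -2.0]
opening: 0.202
```

```bash
python3 - <<'E'
from h import *
st()
snap('side','d24',(280,120,400,220),5);snap('wrist','w24');snap('scene','s24',(260,260,460,400),4)
E
```

```text
t 19.67 pos [ 0.2832 -0.32    0.039 ] yaw -93.65 z [ 0.0087 -0.0114 -0.9999] F [-0.08  1.4  -1.97] op 0.202 J [-63.7  36.3 119.    0.4  23.9  29.6]
```

View pics/w24.png

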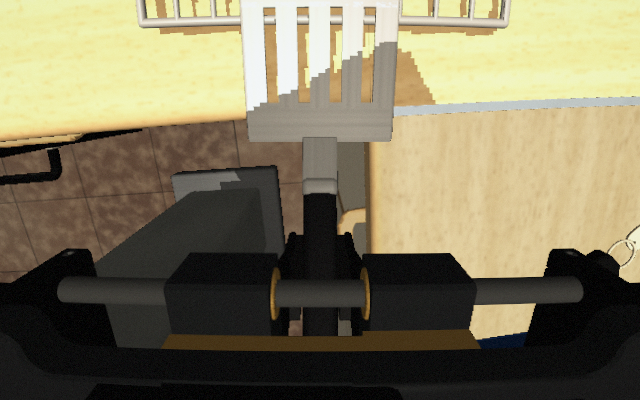

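View pics/d24.png

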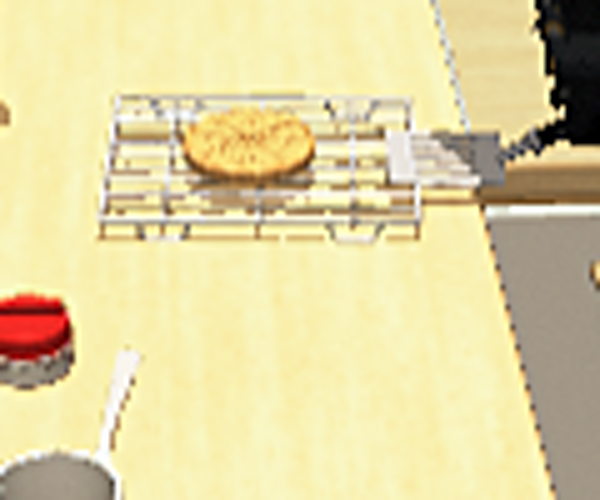

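View pics/s24.png

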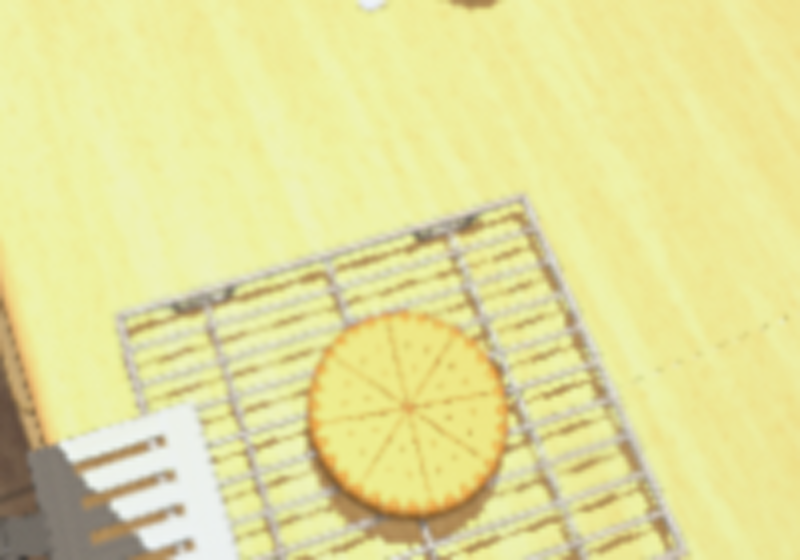

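```bash
python3 - <<'E'
from h import *
np.set_printoptions(precision=4,suppress=True)
p=onz('scene',[(362,362.5)],.036)[0];q=onz('side',[(280+248/5,120+139/5)],.036)[0];print(p,q,tri([('scene',(362,362.5)),('side',(280+248/5,120+139/5))]))
a=np.radians(-3.5);x=np.array([np.cos(a),np.sin(a)]);y=np.array([-x[1],x[0]])
for w in (p,q): d=w[:2]-[.532,-.337];print(d@x,d@y)
E
```

```text
[ 0.5391 -0.34    0.036 ] [ 0.5395 -0.332   0.036 ] [ 0.5396 -0.3391  0.0323]
0.00731503885747113 -0.0025854870631447234
0.007131373947641248 0.005439012402742319
```

Call:
arm_command(plan=[{"claw": 0.0, "dx": 0, "dy": 0, "dz": -1.5, "twist": 0}, {"claw": 0.0, "dx": 0, "dy": 0, "dz": -4.5, "twist": 0}, {"claw": 0.0, "dx": 0, "dy": 0, "dz": -8, "twist": 0}, {"claw": 0.0, "dx": 0, "dy": 0, "dz": -10, "twist": 0}, {"claw": 0.0, "dx": 0, "dy": 0, "dz": -11, "twist": 0}, {"claw": 0.0, "dx": 0, "dy": 0, "dz": -11, "twist": 0}])

```text
time_s: 20.32
position: [0.2899, -0.3254, 0.1524]
tcp_rot: [[-0.06, -0.998, 0.019], [-0.998, 0.059, -0.03], [0.029, -0.021, -0.999]]
force: [-0.1, -0.6, -0.8]
opening: 0.205
```

```bash
python3 - <<'E'
from h import *
st();to(.531,-.0144,.15,-2.3)
E
```

```text
t 20.32 pos [ 0.2899 -0.3254  0.1524] yaw -93.44 z [ 0.019  -0.0297 -0.9994] F [-0.06 -0.62 -0.82] op 0.205 J [-63.2  22.1 114.    0.3  41.9  30. ]
dx -32.48 dy -22.21 dz -0.23 twist -91.14
```

Call:
arm_command(plan=[{"claw": 0.0, "dx": -2, "dy": -1.4, "dz": 0, "twist": -7}, {"claw": 0.0, "dx": -5, "dy": -3.4, "dz": 0, "twist": -14}, {"claw": 0.0, "dx": -8, "dy": -5.5, "dz": 0, "twist": -21}, {"claw": 0.0, "dx": -11, "dy": -7.5, "dz": 0, "twist": -28}, {"claw": 0.0, "dx": -14, "dy": -9.6, "dz": 0, "twist": -35}, {"claw": 0.0, "dx": -17, "dy": -11.6, "dz": 0, "twist": -42}, {"claw": 0.0, "dx": -19, "dy": -13, "dz": 0, "twist": -48}, {"claw": 0.0, "dx": -20, "dy": -13.6, "dz": 0, "twist": -51}])

```text
time_s: 20.98
position: [0.4402, -0.1309, 0.1488]
tcp_rot: [[0.744, -0.668, 0.02], [-0.667, -0.744, -0.029], [0.035, 0.008, -0.999]]
force: [0.3, -0.5, -0.3]
opening: 0.205
```

```bash
python3 - <<'E'
from h import *
st();to(.531,-.0144,.15,-2.3)
E
```

```text
t 20.98 pos [ 0.4402 -0.1309  0.1488] yaw -41.89 z [ 0.0201 -0.0293 -0.9994] F [ 0.25 -0.46 -0.27] op 0.205 J [-29.9  24.  110.8  -1.3  43.3  12.9]
dx -1.01 dy -14.73 dz -0.28 twist -39.59
```

Call:
arm_command(plan=[{"claw": 0.0, "dx": -0.2, "dy": -2.5, "dz": 0, "twist": -6.5}, {"claw": 0.0, "dx": -0.4, "dy": -6, "dz": 0, "twist": -13}, {"claw": 0.0, "dx": -0.6, "dy": -9, "dz": 0, "twist": -20}, {"claw": 0.0, "dx": -0.8, "dy": -12, "dz": 0, "twist": -27}, {"claw": 0.0, "dx": -1, "dy": -14, "dz": 0, "twist": -34}, {"claw": 0.0, "dx": -1, "dy": -14.7, "dz": 1, "twist": -39.6}, {"claw": 0.0, "dx": -1, "dy": -14.7, "dz": 3, "twist": -39.6}, {"claw": 0.0, "dx": -1, "dy": -14.7, "dz": 5, "twist": -39.6}])

```text
time_s: 21.65
position: [0.5341, -0.0146, 0.0964]
tcp_rot: [[0.999, -0.037, 0.023], [-0.036, -0.999, -0.03], [0.024, 0.029, -0.999]]
force: [-0.3, -0.1, -1.6]
opening: 0.207
```

```bash
python3 - <<'E'
from h import *
st();to(.531,-.0144,.021,-2.3)
snap('wrist','w25')
E
```

```text
t 21.65 pos [ 0.5341 -0.0146  0.0964] yaw -2.08 z [ 0.0233 -0.0298 -0.9993] F [-0.31 -0.14 -1.63] op 0.207 J [-12.8  33.7 102.5  -2.   42.1  -9.2]
dx -0.49 dy -0.22 dz 7.53 twist 0.22
```

View pics/w25.png

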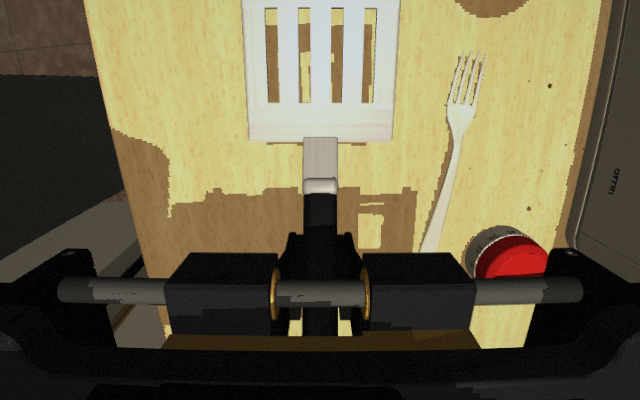

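Call:
arm_command(plan=[{"claw": 0.0, "dx": -0.4, "dy": -0.2, "dz": 2.5, "twist": 0}, {"claw": 0.0, "dx": -0.4, "dy": -0.2, "dz": 5, "twist": 0}, {"claw": 0.0, "dx": -0.4, "dy": -0.2, "dz": 6.5, "twist": 0}, {"claw": 0.0, "dx": -0.4, "dy": -0.2, "dz": 7.1, "twist": 0}, {"claw": 0.0, "dx": -0.4, "dy": -0.2, "dz": 7.4, "twist": 0}, {"claw": 0.0, "dx": -0.4, "dy": -0.2, "dz": 7.4, "twist": 0}])

```text
time_s: 22.2
position: [0.5281, -0.0142, 0.0184]
tcp_rot: [[0.999, -0.037, 0.014], [-0.037, -0.999, -0.028], [0.015, 0.027, -1.0]]
force: [-1.2, 0.1, 2.1]
opening: 0.208
```

```bash
python3 - <<'E'
from h import *
st()
snap('wrist','w26')
E
```

```text
t 22.20 pos [ 0.5281 -0.0142  0.0184] yaw -2.13 z [ 0.0138 -0.0277 -0.9995] F [-1.25  0.08  2.13] op 0.208 J [-12.9  41.7 104.8  -2.6  32.4  -8.6]
```

View pics/w26.png

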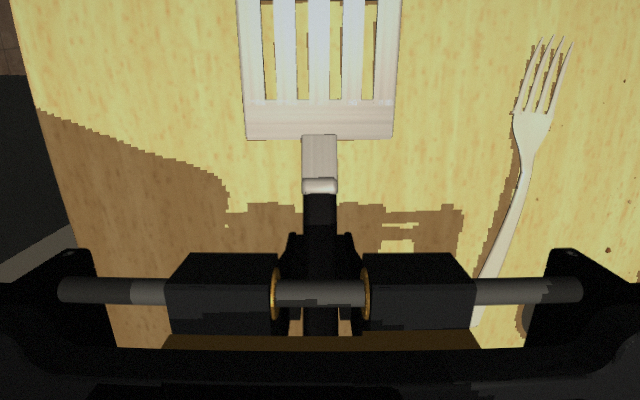

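Blade lies on the worktop (rear edge at row 138, contact force felt). I'll open gently and then rise.

Call:
arm_command(plan=[{"claw": 0.25, "dx": 0, "dy": 0, "dz": 0, "twist": 0}, {"claw": 0.3, "dx": 0, "dy": 0, "dz": 0, "twist": 0}, {"claw": 0.5, "dx": 0, "dy": 0, "dz": 0, "twist": 0}, {"claw": 0.6, "dx": 0, "dy": 0, "dz": 0, "twist": 0}, {"claw": 0.6, "dx": 0, "dy": 0, "dz": 0, "twist": 0}, {"claw": 0.6, "dx": 0, "dy": 0, "dz": 0, "twist": 0}])

```text
time_s: 22.75
position: [0.5285, -0.0142, 0.019]
tcp_rot: [[0.999, -0.038, 0.016], [-0.037, -0.999, -0.028], [0.017, 0.027, -0.999]]
force: [-0.5, -0.0, -0.5]
opening: 0.519
```

Call:
arm_command(plan=[{"claw": 0.6, "dx": 0, "dy": 0, "dz": -1, "twist": 0}, {"claw": 0.6, "dx": 0, "dy": 0, "dz": -3, "twist": 0}, {"claw": 0.6, "dx": 0, "dy": 0, "dz": -6, "twist": 0}, {"claw": 0.6, "dx": 0, "dy": 0, "dz": -10, "twist": 0}, {"claw": 0.6, "dx": 0, "dy": 0, "dz": -14, "twist": 0}, {"claw": 0.6, "dx": 0, "dy": 0, "dz": -17, "twist": 0}, {"claw": 0.6, "dx": 0, "dy": 0, "dz": -18, "twist": 0}, {"claw": 0.6, "dx": 0, "dy": 0, "dz": -18, "twist": 0}])

```text
time_s: 23.42
position: [0.5276, -0.0094, 0.2026]
tcp_rot: [[0.999, -0.038, 0.023], [-0.037, -0.999, -0.03], [0.024, 0.029, -0.999]]
force: [-0.9, 0.4, -0.5]
opening: 0.599
```

```bash
python3 - <<'E'
from h import *
np.set_printoptions(precision=4,suppress=True)
st()
snap('wrist','w27');snap('scene','s27');snap('side','d27',(250,120,420,260),4)
E
```

```text
t 23.42 pos [ 0.5276 -0.0094  0.2026] yaw -2.12 z [ 0.0231 -0.0296 -0.9993] F [-0.93  0.36 -0.49] op 0.599 J [-12.3  23.8  98.3  -1.7  56.3  -9.3]
```

View pics/w27.png

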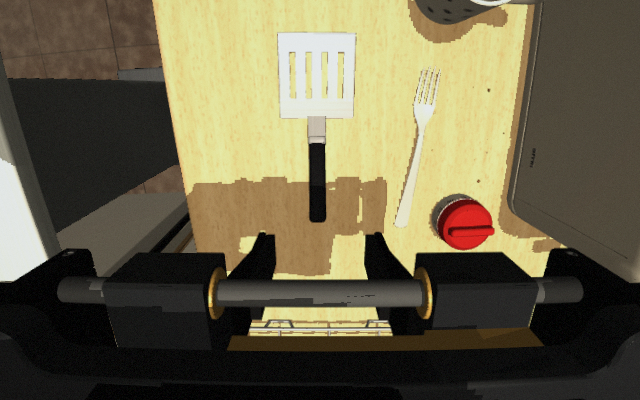

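View pics/s27.png

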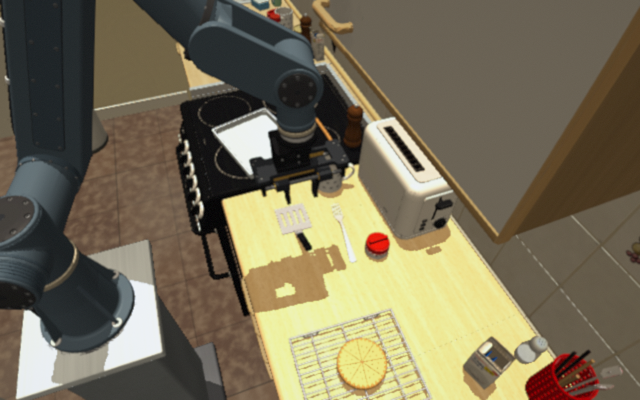

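View pics/d27.png

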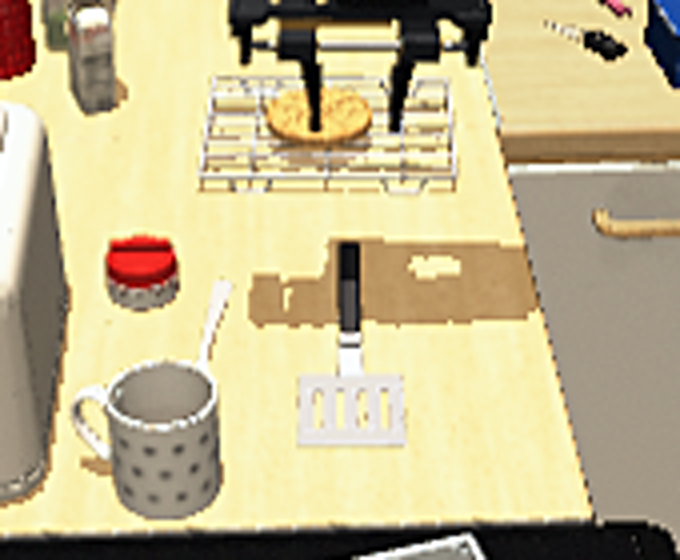

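The pictures show the round flat on the rack (scene about 361,363), the turner standing flat on its blade with the jaws clear, and the mug, fork and timer in place. I'll do one numeric check and then hand in.

```bash
python3 - <<'E'
from h import *
np.set_printoptions(precision=4,suppress=True)
st()
im=cv2.imread('pics/s27_full.png')
h=cv2.cvtColor(im,cv2.COLOR_BGR2HSV)
cv2.imwrite('pics/s27c.png',cv2.resize(im[290:400,280:450],None,fx=4,fy=4,interpolation=cv2.INTER_CUBIC))
a=np.radians(-3.5);x=np.array([np.cos(a),np.sin(a)]);y=np.array([-x[1],x[0]])
w=onz('scene',[(361.5,363)],.036)[0];d=w[:2]-[.532,-.337];print(w,d@x,d@y)
P=onz('wrist',[(278,33),(356,33),(354.5,118),(280,118)],.001)
print(P,np.linalg.norm(P[0]-P[1]),np.linalg.norm(P[1]-P[2]))
for n,a0,b0,roi in (('scene','scene0','s27_full',(365,230,395,260)),):
    for f in (a0,b0):
        m=cv2.inRange(cv2.cvtColor(cv2.imread(f'pics/{f}.png'),cv2.COLOR_BGR2HSV),(0,150,100),(8,255,255));m[:roi[1]]=0;m[roi[3]:]=0;m[:,:roi[0]]=0;m[:,roi[2]:]=0
        v=np.argwhere(m).mean(0);print('timer px',v)
E
```

```text
t 23.57 pos [ 0.5244 -0.0089  0.1977] yaw -2.14 z [ 0.0126 -0.0274 -0.9995] F [ 0.27  0.   -0.34] op 0.602 J [-12.4  24.2  98.5  -1.7  56.3  -9.3]
[ 0.5378 -0.3406  0.036 ] 0.005967170576433258 -0.003228792704275575
[[0.489  0.1372 0.001 ]
 [0.5707 0.1342 0.001 ]
 [0.5686 0.0464 0.001 ]
 [0.4846 0.0497 0.001 ]] 0.08177664550525883 0.08789005235281512
timer px [243.0914 377.3503]
timer px [243.0482 377.3477]
```

View pics/s27c.png

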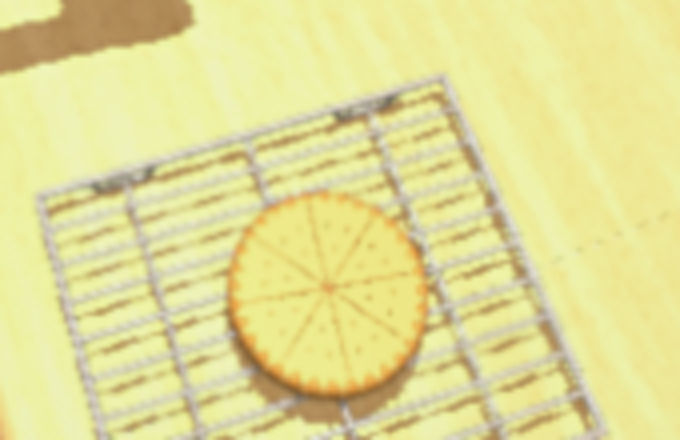

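Call:
arm_command(plan=[{"claw": 0.6, "dx": 0, "dy": 0, "dz": 0, "twist": 0}, {"claw": 0.6, "dx": 0, "dy": 0, "dz": 0, "twist": 0}, {"claw": 0.6, "dx": 0, "dy": 0, "dz": 0, "twist": 0}, {"claw": 0.6, "dx": 0, "dy": 0, "dz": 0, "twist": 0}])

```text
time_s: 23.9
position: [0.5239, -0.0089, 0.1965]
tcp_rot: [[0.999, -0.038, 0.01], [-0.038, -0.999, -0.027], [0.011, 0.026, -1.0]]
force: [0.2, -0.7, 0.5]
opening: 0.6
```

```bash
python3 -c "
from rig import bot
print(bot.hand_in())"
```

```text
the job is handed in; nothing more can be done
None
```

The shortbread is on the wire rack and the turner is back on the worktop. I handed the job in at 23.9 s; no verdict was reported.

**What I did:**
- **Tilting the turner:** I gripped the handle and pressed the blade's front edge against the outside of the sheet's rim while rising. This tilted the turner about 20° front-down in the jaws, because a level blade would not fit in the sheet behind the round.
- **Picking up:** I pushed the round almost to the far rim, pressing the blade flat as it slid underneath. The round rode onto the blade, and I lifted it level and carried it to the rack.
- **Setting down:** The moves could not tilt the tool, so I let the round slide off with a gentle forward run and a quick pull back, a few millimetres above the wires.
- **Turner:** I laid it flat about where it had been, let go and rose clear.

**Last checks:**
- **Shortbread:** It looks flat and still, and wholly on the rack. Its centre measures about 6 mm and −3 mm from the rack's centre (limits ±68 and ±48 mm). The side camera had put y about 8 mm differently, also well inside.
- **Turner:** It looks flat on its blade, clear of the gripper. The blade measures 82 × 88 mm on the worktop plane, against a true 84 × 90 mm.
- **Bystanders:** The timer has not moved in the picture. I compared the mug and fork by eye only, and they look undisturbed.
- **Flaws:** The round slipped about 3 mm sideways on the blade during the carry. The tool drifted to about 2° off vertical, so I estimate the blade was about 2° front-up when the round slid off. I did not measure the round's speed as it slid off.

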